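# Seat two pump plungers and hold the loupe over the wide one

## Task

Stand the two steel plungers in the bores of the aluminium holding block, each pushed down or dropped fully home in the bore of its own size. Then pick the loupe up off its wooden rest and hold it level, lens centred over the wide plunger and at the same height as the brass collar on the gauge post. Finish while still holding it there, still and clear of everything else; leave the collar, oil can, flange and try square as they are.

Things in the scene. Friction and masses are not known exactly. Their poses are not given: they have to be found in the camera images.
- block: Fixed aluminium holding block, 70 (x) x 150 (y) x 35 (z) mm, two blind bores in its top, 30 mm deep (bore floor 5 mm above the block's underside). Origin: centre of its underside, on the table. z up.
- wide_bore (a point): Centre of the mouth of the wide bore (29 mm diameter, 30 mm deep) in the block's top face, 38 mm to the block's +y side of its centre, 35 mm above the table.
- narrow_bore (a point): Centre of the mouth of the narrow bore (19 mm diameter, 30 mm deep) in the block's top face, 38 mm to the block's -y side of its centre, 35 mm above the table.
- board: Fixed plywood board, 110 (x) x 190 (y) x 12 (z) mm, on which the plungers stand at the start, about 90 mm apart along its y. Origin: centre of its underside.
- plunger_wide: Loose steel plunger, a plain round pin 26 mm in diameter and 70 mm long with a chamfered foot and three thin grooves near the foot, standing upright on the board. About 0.28 kg. Origin: centre of its foot (underside); z runs up along it. Seated, its top stands 40 mm above the block.
- plunger_narrow: Loose steel plunger, as the wide one but 16 mm in diameter, 70 mm long, about 0.11 kg. Origin: centre of its foot; z runs up along it. Seated, its top stands 40 mm above the block.
- rest: Fixed wooden loupe rest: base 200 (x) x 70 (y) x 8 (z) mm with a pad under the lens and a saddle with low cheeks under the handle's end, both carrying the loupe's underside 34 mm above the table; the handle is free between them over 100 mm. Origin: centre of its underside.
- loupe: Loose flat loupe, about 0.12 kg: steel-rimmed round lens, 60 mm outside diameter and 12 mm high, with a straight black handle 16 mm wide and 16 mm high reaching from 28 to 148 mm from the lens centre along the loupe's -x. Lies level on the rest. Origin: on the lens axis, on the underside; z up through the lens.
- lens (a point): Centre of the loupe's lens, 6 mm above the loupe's origin; axes as the loupe's.
- loupe_grip (a point): Middle of the loupe's free handle length, 85 mm from the lens axis along the loupe's -x and 8 mm above its underside: a place to pinch it across its 16 mm width.
- gauge: Fixed height gauge: steel foot 64 mm in diameter, 14 mm high, with an upright 10 mm post about 200 mm high. Origin: centre of its underside.
- focus_mark (a point): Middle of the brass collar (30 mm diameter, 10 mm high) on the gauge post, on the post's axis: its height, 120 to 160 mm above the table, is the focal height at which the lens centre must be held. The collar is tight on the post (about 15 N to shift it).
- oilcan: Bystander: dark steel oil can with a conical top, 60 mm in diameter, 85 mm high. Origin: centre of its underside.
- flange: Bystander: dark steel flange ring lying flat, 64 mm outside diameter, 28 mm hole, 20 mm high. Origin: centre of its underside.
- square: Bystander: steel try square lying flat, stock 20 x 80 x 18 mm, blade reaching 95 mm along its +x. Origin: under the stock's centre.
Things that resemble listed ones, but are neither listed nor needed, are in the scene too. Of the things that look like the block, take the one that is farthest to the robot's right at the start.

How it is judged:
By the outcome, as a careful person would: the job done as asked, in the order asked, and still so for the second after the job is handed in, while the arm keeps its last pose, push and grip.
It also fails if it takes over 72 s, if anything falls off the work surface, if the arm or the gripper's body presses on something with over 40 N, if the wrist force passes 120 N, or if a joint passes its speed limit or range.

## Robot

A 7-joint arm with a two-finger parallel gripper is mounted at the origin on the work surface. World frame = base frame: x ahead of the robot, y to its left, z up, the work surface at z = 0. Lengths are in m, angles in rad, forces in N, time in s.
With the tool pointing down it reaches from about 0.4 to 0.875 m from the base axis. Payload 6.5 kg.
Tool frame: the origin (TCP) lies at the very end of the fingers, on their centre line; the grasp point (between the pads) lies 19 mm behind it; z points along the fingers, y is the line along which they close (so a half turn about z gives the same grasp; the last joint's range is limited). The gripper opens to 88 mm and grips with 3 to 60 N. Pads are 18 mm wide; open, the fingers measure 123 mm over their backs; the gripper's body (75 mm by 187 mm) begins 45 mm behind the grasp point.
Start: joints at [1.037, 0.536, -0.004, 1.538, 0.003, 1.067, -0.071], TCP at [0.293, -0.58, 0.203] pointing down, gripper open.
Joint ranges: [-2.7, 2.7], [-0.37, 2.16], [-1.27, 1.26], [0.24, 2.4], [-1.31, 4.45], [0.19, 1.91], [-2.76, 2.76]. Speed limits (rad/s): [2.39, 2.39, 3.14, 3.14, 3.14, 3.14, 3.14].

## Interface

Orientations are given as a unit quaternion [w, x, y, z].
In Python, from station import arm, cams, job_done gives the robot as it stands.
- The arm moves only by the tool apply_moves, never from a script. Its argument "motion" is a list of rows, each an object of numbers: "x", "y", "z": the shift along the tool's x, y, z in m; "turn": the turn about the tool's z in rad; "gripper": the opening, from 0 (shut) to 1 (fully open). In form: [{"x": .., "y": .., "z": .., "turn": .., "gripper": ..}, ...]. A call has 1 to 5 rows; each row is the pose to reach, as a shift and turn from the pose commanded when the call began, along the tool's axes at that moment; what a row does not reach only later rows make up. A row lasts 1/12 s, in which the tool goes at most 41.7 mm and 7.16 degrees, less where a joint would pass 70% of its speed; a pose out of reach is approached as far as the arm can. A call with a gripper value outside its range is refused whole. The fingers move at their own pace and stop on an object; "grip_force" is the grip in N (left out, the last holds). Time passes only in rows, so rows that repeat a pose let the fingers close. It gives the time, the measured TCP pose, the force, the opening and the grip force at its end, in the units of the state.
- arm.sense(): the state, without advancing time (a new reading comes with each control period).
- cams.read_camera(name): name is "side" or "top"; returns a dict with "image" (480x640x3 uint8, red, green, blue), "vertical_fov" (degrees; the focal length in pixels is half the picture's height over the tangent of half this angle, whatever the lens; pixels are square), "cx", "cy" (the principal point, pixels), "world_from_camera" (4x4, takes a point from camera to world coordinates). Camera axes: x right, y down, z forward; pixel columns grow to the right and rows downward; lengths in m; the calibration is good to about 2 mm. A picture is of the moment at which its call begins. There is no depth.
- job_done(): hands the job in; it is judged then, once.
Trained networks look in a picture, given as the dict that the camera call returned (one of the last four; its "shot" number tells which), for a name from the list of things; names that differ only in an ending like _2 or _b are one class to them, and where a whole thing is asked for, a point or a joint stands for the part that bears it (a point fixed in the world has none). Each returns a list of dicts, best first, with "score" (0 to 1); they miss things now and then, are a little off and sometimes report something else, mostly with a low value. They report only what shows in the picture. A call takes as long as a camera call. They do not tell look-alikes from the thing itself.
- cams.find_in(picture, thing): "box" ([left, top, width, height] in pixels, round what is visible of it).
- cams.outline_of(picture, thing): "region" (480x640 bool, what is visible of it) and "box" ([left, top, width, height] in pixels, round what is visible of it).
The state is a dict: "time": time; "joints": joint angles; "joint_velocities": joint speeds; "tau": joint torques, N m; "eef_pos": TCP position; "tcp_rot": TCP orientation; "wrist_force": force on the tool from outside, world axes, zero at the start; "torque": the same for the moment, N m; "grip_width": opening from 0.0 (shut) to 1.0 (fully open); "finger_force": force on a finger pad.
Only numpy, scipy, OpenCV 4.12 (cv2) and the standard library are available. Lean on these libraries where they do the work, as an engineer would, in place of code of your own. Each camera call takes 0.05 s, during which the arm holds its last target. There are 200 camera calls.

## Working session

There is one attempt and no reset: what is moved stays moved. The work goes in short steps, Python scripts to look and compute and a tool call to move; the robot and the scene stay as the last step left them, time stands still between calls to the robot, and variables do not carry over. Pictures are saved under pics/ and viewed, at most 10 in all, crops included, and the job is handed in when it is done.

Besides the shell and the picture viewer there is one more tool, called in YAML: its name, and indented under it one key for each argument. apply_moves: Moves the arm, as the interface text tells. Its arguments: {"type":"object","properties":{"motion":{"type":"array"},"grip_force":{"type":"number"}},"required":["motion"]}

```bash
mkdir -p pics; ls; cat > h.py <<'E'
import numpy as np, cv2
from station import arm, cams, job_done
def f(p): return 240/np.tan(np.radians(p["vertical_fov"])/2)
def ray(p,u,v):
    T=np.array(p["world_from_camera"]); d=T[:3,:3]@np.array([(u-p["cx"])/f(p),(v-p["cy"])/f(p),1]); return T[:3,3],d
def at_z(p,u,v,z):
    o,d=ray(p,u,v); return (o+d*(z-o[2])/d[2])
def proj(p,X):
    T=np.array(p["world_from_camera"]); c=T[:3,:3].T@(np.array(X)-T[:3,3]); return np.array([p["cx"]+f(p)*c[0]/c[2],p["cy"]+f(p)*c[1]/c[2]])
E
python3 - <<'E'
from h import *
for n in("side","top"):
    p=cams.read_camera(n); cv2.imwrite(f"pics/{n}0.png",p["image"][:,:,::-1])
    print(n,f(p),p["cx"],p["cy"],np.round(p["world_from_camera"],3).tolist())
    for t in["block","board","plunger_wide","plunger_narrow","rest","loupe","gauge","focus_mark","oilcan","flange","square"]:
        print(t,[(round(r["score"],2),np.round(r["box"]).astype(int).tolist()) for r in cams.find_in(p,t)])
print(arm.sense())
E
```

```text
pics
side 461.07439472770875 312.74268227434044 241.74915851542622 [[0.747, -0.438, 0.5, 0.112], [-0.665, -0.49, 0.564, -0.452], [-0.002, -0.754, -0.657, 0.636], [0.0, 0.0, 0.0, 1.0]]
block [(0.69, [86, 228, 85, 62]), (0.66, [168, 270, 90, 74]), (0.58, [286, 250, 87, 62])]
board [(0.75, [378, 338, 146, 135])]
plunger_wide [(0.7, [406, 345, 27, 41])]
plunger_narrow [(0.85, [474, 382, 27, 36]), (0.68, [472, 294, 64, 46])]
rest [(0.9, [181, 184, 70, 52])]
loupe [(0.78, [195, 172, 48, 46]), (0.62, [286, 249, 88, 59])]
gauge [(0.73, [368, 156, 32, 97])]
focus_mark [(0.75, [408, 342, 26, 44]), (0.67, [382, 181, 18, 18])]
oilcan [(0.69, [408, 345, 23, 41]), (0.66, [280, 155, 27, 34])]
flange [(0.95, [314, 194, 32, 22])]
square [(0.94, [473, 296, 63, 44])]
top 529.8879443356421 313.4045829813578 244.63479312005103 [[-0.007, -0.986, 0.168, 0.314], [-1.0, 0.005, -0.009, 0.002], [0.008, -0.168, -0.986, 1.184], [0.0, 0.0, 0.0, 1.0]]
block [(0.96, [239, 303, 77, 42]), (0.79, [283, 211, 68, 46]), (0.57, [141, 331, 78, 49])]
board [(0.63, [410, 222, 80, 54])]
plunger_wide [(0.69, [424, 245, 18, 16]
[... 456 characters left out ...]
  0.5363684 , -0.00442495,  1.5378786 ,  0.0025681 ,
        1.06731594, -0.07117686]), 'joint_velocities': array([-1.10968207e-03, -7.50573565e-04,  1.41971799e-03, -7.04909788e-05,
       -1.97140043e-04, -7.86439221e-04,  7.69166150e-04]), 'tau': array([ 5.53767459e-04, -5.70896208e+01,  9.90375057e-01, -2.51919937e+01,
       -5.61574032e-02,  1.10315904e-02,  3.06387585e-05]), 'eef_pos': array([ 0.29312361, -0.58015639,  0.2031445 ]), 'tcp_rot': array([1.51278258e-05, 9.72762484e-01, 2.31804119e-01, 1.09281044e-05]), 'wrist_force': array([-0.80215573, -0.44976046,  0.49693862]), 'torque': array([0.01929469, 0.0365812 , 0.00279817]), 'finger_force': 0.0, 'grip_width': 0.9997949103041583}
```

View pics/top0.png

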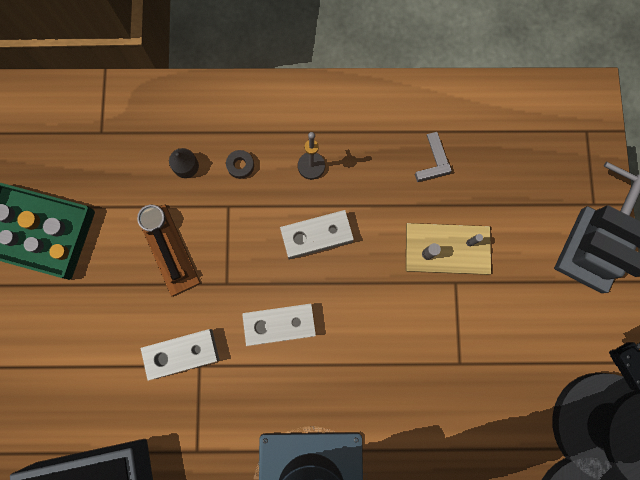

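View pics/side0.png

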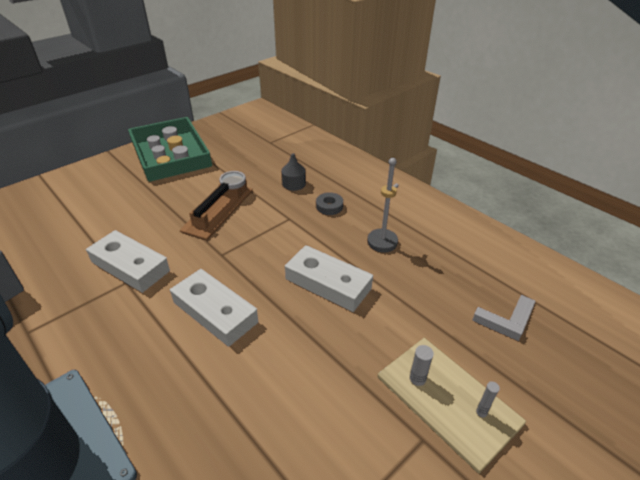

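Top image: the three blocks are at (317,234), (280,325) and (180,355). The rightmost is at (317,234), with its wide bore at (300,238) and narrow bore at (333,229). Plungers stand at (432,250) wide and (478,240) narrow. The loupe lens is at (151,218), and the gauge collar is near (311,146) in top and (388,190) in side.

```bash
cat >> h.py <<'E'
from scipy.optimize import minimize
def circ(c,r,z,n=48):
    a=np.linspace(0,2*np.pi,n,endpoint=False); return np.c_[c[0]+r*np.cos(a),c[1]+r*np.sin(a),np.full(n,z)]
def cylmask(p,c,r,z0,z1,S=4):
    pts=np.array([proj(p,X) for X in np.r_[circ(c,r,z0),circ(c,r,z1)]])
    m=np.zeros((480,640),np.uint8); cv2.fillConvexPoly(m,cv2.convexHull((pts*16).round().astype(np.int32)),1,cv2.LINE_8,4); return m>0,pts.mean(0)
E
python3 - <<'E'
from h import *
P={n:cams.read_camera(n) for n in("side","top")}
for t,r in(("plunger_wide",.013),("plunger_narrow",.008)):
    for n,p in P.items():
        for o in cams.outline_of(p,t):
            m=o["region"]; 
            if m.sum()<20: continue
            v,u=np.nonzero(m); c0=at_z(p,u.mean(),v.mean(),.047)[:2]
            def cost(c): 
                mm,_=cylmask(p,c,r,.012,.082); return 1-(mm&m).sum()/(mm|m).sum()
            R=minimize(cost,c0,method="Nelder-Mead",options=dict(initial_simplex=[c0,c0+[.01,0],c0+[0,.01]]))
            print(t,n,round(o["score"],2),m.sum(),np.round(o["box"]).tolist(),np.round(R.x,4),round(R.fun,2))
# bores in top image
p=P["top"]; g=cv2.cvtColor(p["image"],cv2.COLOR_RGB2GRAY)
def crop(n,x,y,w,h,s): return cv2.resize(P[n]["image"][y:y+h,x:x+w,::-1],(w*s,h*s),interpolation=cv2.INTER_CUBIC)
im=np.zeros((600,800,3),np.uint8)
def put(x,y,c): im[y:y+c.shape[0],x:x+c.shape[1]]=c
put(0,0,crop("top",275,205,80,60,5)); put(400,0,crop("top",410,220,80,60,5)); put(0,300,crop("side",280,240,100,75,4)); put(400,300,crop("side",400,335,100,75,4))
cv2.imwrite("pics/comp.png",im)
np.save("gt.npy",p["image"]); 
# bright block region
for n,z in(("top",.035),):
    hsv=cv2.cvtColor(p["image"],cv2.COLOR_RGB2HSV); m=((hsv[...,1]<60)&(hsv[...,2]>140)).astype(np.uint8)
    m[:205]=0;m[262:]=0;m[:,:275]=0;m[:,360:]=0
    cs,_=cv2.findContours(m,cv2.RETR_CCOMP,cv2.CHAIN_APPROX_NONE)
    for c in cs:
        if len(c)>12:
            q=np.array([at_z(p,*k,z)[:2] for k in c[:,0].astype(float)]).astype(np.float32)
            print(len(c),"rect",cv2.minAreaRect(q),"ell",cv2.fitEllipse(c), at_z(p,*cv2.fitEllipse(c)[0],z))
E
```

```text
plunger_wide side 0.86 687 [410.0, 344.0, 24.0, 40.0] [ 0.4942 -0.2618] 0.1
plunger_wide side 0.6 3256 [287.0, 250.0, 87.0, 57.0] [ 0.5159 -0.0336] 0.82
plunger_wide side 0.53 806 [194.0, 172.0, 52.0, 44.0] [0.5422 0.3257] 0.75
plunger_wide side 0.3 1217 [473.0, 297.0, 63.0, 43.0] [ 0.6861 -0.3109] 0.46
plunger_wide top 0.72 192 [426.0, 246.0, 13.0, 12.0] [ 0.492  -0.2625] 0.19
plunger_narrow side 0.75 471 [475.0, 382.0, 25.0, 36.0] [ 0.52   -0.3579] 0.1
186 rect ((0.5361167788505554, -0.01597529649734497), (0.06886453926563263, 0.1490822732448578), 14.973841667175293) ell ((316.0857238769531, 232.990966796875), (33.81160354614258, 84.04460906982422), 75.15123748779297) [ 0.53583318 -0.01554282  0.035     ]
45 rect ((0.5259485244750977, 0.02109239064157009), (0.0316181480884552, 0.031395964324474335), 44.39167404174805) ell ((298.6060791015625, 237.38304138183594), (13.113602638244629, 15.101448059082031), 12.71358585357666) [0.52617427 0.02306335 0.035     ]
27 rect ((0.5452317595481873, -0.051356639713048935), (0.02214420773088932, 0.020617753267288208), 43.99723434448242) ell ((332.33056640625, 228.7813720703125), (9.701472282409668, 10.229873657226562), 115.15837860107422) [ 0.54512734 -0.05154324  0.035     ]
```

View pics/comp.png

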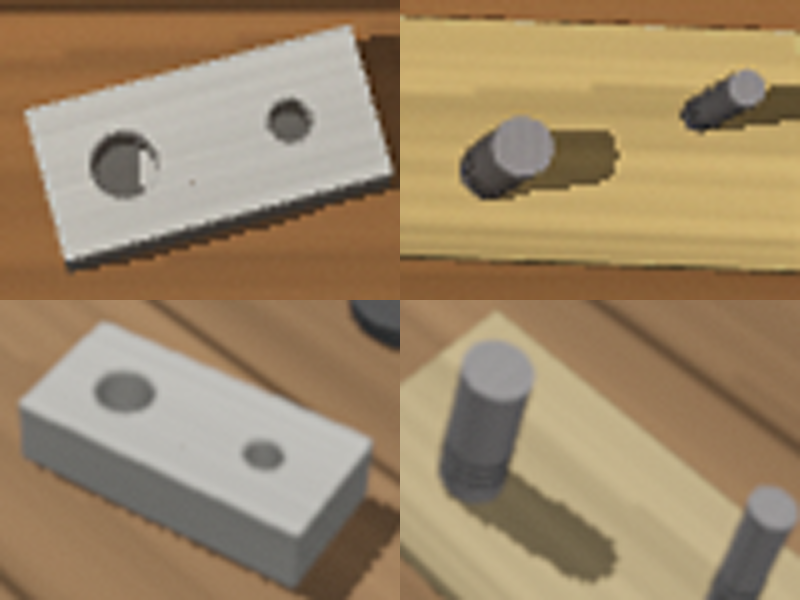

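Crops: wide bore mouth at top (299.5,238) and side (311,263). Plunger tops at (434.4,249.4) and (479.4,237.4) in top, and (424.2,352.5) and (492.5,387) in side.

```bash
python3 - <<'E'
from h import *
P={n:cams.read_camera(n) for n in("side","top")}
for l,n,u,v,z in [("W","top",434.4,249.4,.082),("W","side",424.2,352.5,.082),("N","top",479.4,237.4,.082),("N","side",492.5,387,.082),("wb","side",311.2,263,.035),("nb","side",345.8,279,.035),("wb","top",299.8,237.8,.035),("nb","top",332.7,229,.035)]:
    print(l,n,np.round(at_z(P[n],u,v,z),4))
# collar: orange blob near gauge
def blob(n,x,y,w,h):
    hsv=cv2.cvtColor(P[n]["image"],cv2.COLOR_RGB2HSV); m=np.zeros((480,640),np.uint8)
    m[y:y+h,x:x+w]=((hsv[...,1]>120)&(hsv[...,2]>110)&(hsv[...,0]<28))[y:y+h,x:x+w]; v,u=np.nonzero(m); print(n,m.sum(),u.min(),u.max(),v.min(),v.max()); return (u.min()+u.max())/2,(v.min()+v.max())/2
for n in P:
  for t in("gauge","focus_mark","loupe","rest"):
    for o in cams.outline_of(P[n],t)[:2]:
        v,u=np.nonzero(o["region"]); print(n,t,round(o["score"],2),len(u),u.mean().round(1),v.mean().round(1),np.round(o["box"]))
from scipy.spatial.transform import Rotation as R
s=arm.sense();q=s["tcp_rot"];M=R.from_quat([q[1],q[2],q[3],q[0]]).as_matrix();print(M.round(3))
def crop(n,x,y,w,h,s): return cv2.resize(P[n]["image"][y:y+h,x:x+w,::-1],(w*s,h*s),interpolation=cv2.INTER_CUBIC)
im=np.zeros((600,800,3),np.uint8)
def put(x,y,c): im[y:y+c.shape[0],x:x+c.shape[1]]=c
put(0,0,crop("top",280,120,80,60,5)); put(400,0,crop("top",130,200,80,100,4)); put(0,300,crop("side",360,150,60,60,5)); put(400,400,crop("side",180,165,80,50,4));put(300,300,crop("side",360,215,50,50,2))
cv2.imwrite("pics/comp2.png",im)
E
```

```text
W top [ 0.4902 -0.2643  0.082 ]
W side [ 0.4921 -0.2635  0.082 ]
N top [ 0.5155 -0.3611  0.082 ]
N side [ 0.5163 -0.3591  0.082 ]
wb side [0.5267 0.0201 0.035 ]
nb side [ 0.5457 -0.0532  0.035 ]
wb top [0.5252 0.0204 0.035 ]
nb top [ 0.5446 -0.0524  0.035 ]
side gauge 0.83 1089 385.2 216.6 [371. 156.  26.  94.]
side gauge 0.48 3263 328.8 277.3 [282. 244.  90.  67.]
side focus_mark 0.56 159 389.0 190.9 [382. 182.  17.  18.]
side focus_mark 0.47 1144 507.2 318.7 [475. 297.  60.  45.]
side loupe 0.66 746 220.8 189.8 [196. 172.  52.  44.]
side rest 0.84 1575 215.7 213.1 [182. 183.  68.  56.]
side rest 0.42 3351 328.7 277.0 [287. 246.  88.  67.]
top gauge 0.77 801 311.1 160.0 [301. 129.  22.  49.]
top focus_mark 0.57 716 182.9 162.5 [169. 146.  28.  31.]
top focus_mark 0.56 127 311.4 148.0 [304. 142.  16.  13.]
top loupe 0.74 1109 157.2 233.0 [137. 205.  44.  77.]
top rest 0.93 1931 172.6 256.5 [144. 206.  57.  90.]
top rest 0.48 2252 316.5 233.9 [284. 211.  68.  46.]
[[ 0.893  0.451 -0.   ]
 [ 0.451 -0.893  0.   ]
 [-0.    -0.    -1.   ]]
```

View pics/comp2.png

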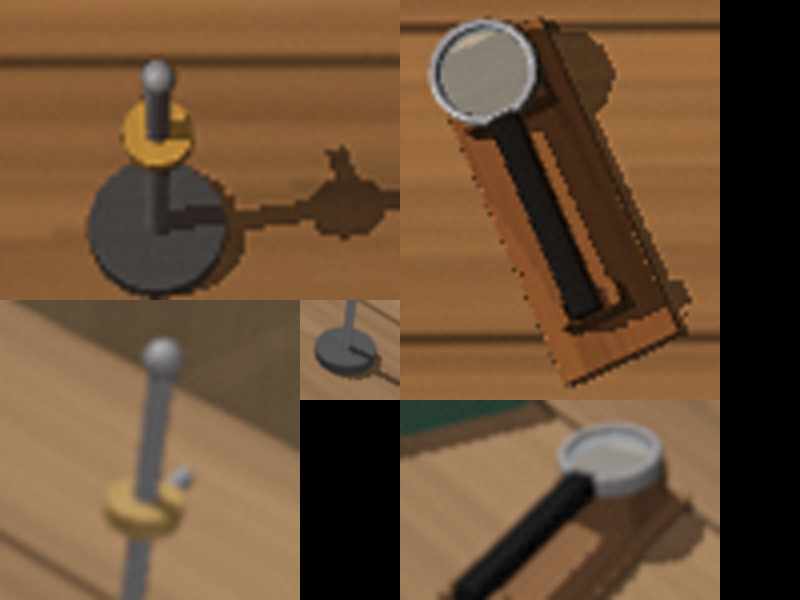

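The collar is at top (311.6,147) and side (389,191). The loupe's lens is at top (151,218) with the handle running down to about (175,276), and nothing blocks it. Now I'll turn the tool so its closing axis lies across the line of the bores.

apply_moves:
  motion:
    - {"turn": -0.12}
    - {"turn": -0.24}
    - {"turn": -0.36}
    - {"turn": -0.48}
    - {"turn": -0.6}

```text
invalid input
```

apply_moves:
  motion:
    - {"turn": -0.12}
    - {"turn": -0.24}
    - {"turn": -0.36}
    - {"turn": -0.48}
    - {"turn": -0.6}

```text
invalid input
```

apply_moves:
  motion:
    - {"turn": -0.12}
    - {"turn": -0.163}
    - {"turn": -0.163}

```text
invalid input
```

apply_moves:
  motion:
    - {"x": 0.02, "y": 0.034}
    - {"x": 0.04, "y": 0.068}
    - {"x": 0.06, "y": 0.102}
    - {"x": 0.08, "y": 0.136}
    - {"x": 0.08, "y": 0.136}

```text
invalid input
```

```bash
cat >> h.py <<'E'
from scipy.spatial.transform import Rotation as R
def go(X,yaw_y=None):
    s=arm.sense();q=s["tcp_rot"];M=R.from_quat([q[1],q[2],q[3],q[0]]).as_matrix()
    print("t",round(s["time"],2),"tcp",s["eef_pos"].round(4),"yaw_y",np.degrees(np.arctan2(M[1,1],M[0,1])).round(2),"tilt",M[2,2].round(5),"F",s["wrist_force"].round(1),"grip",round(s["grip_width"],3),"ff",s["finger_force"])
    if X is not None: print("tool delta",(M.T@(np.array(X)-s["eef_pos"])).round(4))
E
python3 - <<'E'
from h import *
go([.5159,-.36,.048])
P={n:cams.read_camera(n) for n in("side","top")}
def tri(a,b):
    A=[];r=[]
    for n,(u,v) in(("side",a),("top",b)):
        o,d=ray(P[n],u,v);d/=np.linalg.norm(d);Q=np.eye(3)-np.outer(d,d);A.append(Q);r.append(Q@o)
    return np.linalg.lstsq(np.vstack(A),np.hstack(r),rcond=None)[0].round(4)
print("collar",tri((389,191),(311.6,146.8)),"ball",tri((392.2,161.4),(311.6,135.4)))
print("foot",at_z(P["top"],311.4,165.6,.014),at_z(P["side"],382.5,239,.014))
lt=at_z(P["top"],130+83/4,200+72/4,.046);print("lens",lt,at_z(P["side"],180+(610-400)/4,165+(452-400)/4,.046))
h=at_z(P["top"],130+(582-400)/4,200+308/4,.05);print("handle end",h)
E
```

```text
t 2.0 tcp [ 0.2931 -0.5801  0.2031] yaw_y -63.2 tilt -1.0 F [-0.1  0.7 -0.1] grip 1.002 ff 0.0
tool delta [ 0.2981 -0.096   0.1551]
collar [ 0.7001 -0.0066  0.1325] ball [ 0.6994 -0.0061  0.1974]
foot [ 0.69761584 -0.00628683  0.014     ] [ 0.6985344  -0.00791169  0.014     ]
lens [0.56902255 0.3467273  0.046     ] [0.57177416 0.34599616 0.046     ]
handle end [0.43842888 0.28682199 0.05      ]
```

apply_moves:
  motion:
    - {"x": 0, "y": 0, "z": 0, "turn": -0.12, "gripper": 1}
    - {"x": 0, "y": 0, "z": 0, "turn": -0.24, "gripper": 1}
    - {"x": 0, "y": 0, "z": 0, "turn": -0.36, "gripper": 1}
    - {"x": 0, "y": 0, "z": 0, "turn": -0.48, "gripper": 1}
    - {"x": 0, "y": 0, "z": 0, "turn": -0.6, "gripper": 1}

```text
time: 2.52
eef_pos: [0.2931, -0.5802, 0.2031]
tcp_rot: [0.0, 0.859, 0.511, -0.0]
wrist_force: [-0.5, 0.4, 0.4]
grip_width: 1.001
finger_force: 0.0
```

apply_moves:
  motion:
    - {"x": 0, "y": 0, "z": 0, "turn": -0.12, "gripper": 1}
    - {"x": 0, "y": 0, "z": 0, "turn": -0.24, "gripper": 1}
    - {"x": 0, "y": 0, "z": 0, "turn": -0.36, "gripper": 1}
    - {"x": 0, "y": 0, "z": 0, "turn": -0.48, "gripper": 1}
    - {"x": 0, "y": 0, "z": 0, "turn": -0.6, "gripper": 1}

```text
time: 2.93
eef_pos: [0.293, -0.5802, 0.2031]
tcp_rot: [0.0, 0.67, 0.743, -0.0]
wrist_force: [-0.7, -0.2, -0.2]
grip_width: 1.005
finger_force: 0.0
```

apply_moves:
  motion:
    - {"x": 0, "y": 0, "z": 0, "turn": -0.12, "gripper": 1}
    - {"x": 0, "y": 0, "z": 0, "turn": -0.163, "gripper": 1}
    - {"x": 0, "y": 0, "z": 0, "turn": -0.163, "gripper": 1}

```text
time: 3.18
eef_pos: [0.2929, -0.5803, 0.2031]
tcp_rot: [-0.0, 0.609, 0.793, 0.0]
wrist_force: [-0.6, -0.6, 0.4]
grip_width: 0.996
finger_force: 0.0
```

apply_moves:
  motion:
    - {"x": 0.02, "y": 0.034, "z": 0, "turn": 0, "gripper": 1}
    - {"x": 0.04, "y": 0.068, "z": 0, "turn": 0, "gripper": 1}
    - {"x": 0.06, "y": 0.102, "z": 0, "turn": 0, "gripper": 1}
    - {"x": 0.08, "y": 0.136, "z": 0, "turn": 0, "gripper": 1}
    - {"x": 0.08, "y": 0.136, "z": 0, "turn": 0, "gripper": 1}

```text
time: 3.6
eef_pos: [0.4121, -0.4596, 0.2037]
tcp_rot: [0.001, 0.605, 0.796, 0.003]
wrist_force: [0.8, 0.8, 1.0]
grip_width: 1.002
finger_force: 0.0
```

```bash
python3 -c "
from h import *
go([.5159,-.36,.048])"
```

```text
t 3.6 tcp [ 0.4121 -0.4596  0.2037] yaw_y 15.47 tilt -0.99998 F [0.8 0.8 1. ] grip 1.002 ff 0.0
tool delta [0.0679 0.1257 0.1567]
```

apply_moves:
  motion:
    - {"x": 0.019, "y": 0.034, "z": 0, "turn": 0, "gripper": 1}
    - {"x": 0.038, "y": 0.068, "z": 0, "turn": 0, "gripper": 1}
    - {"x": 0.057, "y": 0.102, "z": 0, "turn": 0, "gripper": 1}
    - {"x": 0.075, "y": 0.136, "z": 0, "turn": 0, "gripper": 1}
    - {"x": 0.075, "y": 0.136, "z": 0, "turn": 0, "gripper": 1}

```text
time: 4.02
eef_pos: [0.5231, -0.3515, 0.2036]
tcp_rot: [0.001, 0.606, 0.796, 0.003]
wrist_force: [-0.1, 0.9, 0.2]
grip_width: 1.002
finger_force: 0.0
```

apply_moves:
  motion:
    - {"x": 0, "y": 0, "z": 0.02, "turn": 0, "gripper": 1}
    - {"x": 0, "y": 0, "z": 0.05, "turn": 0, "gripper": 1}
    - {"x": 0, "y": 0, "z": 0.08, "turn": 0, "gripper": 1}
    - {"x": 0, "y": 0, "z": 0.08, "turn": 0, "gripper": 1}

```text
time: 4.35
eef_pos: [0.5122, -0.3588, 0.1176]
tcp_rot: [-0.005, 0.61, 0.792, -0.001]
wrist_force: [-0.8, 0.7, -0.5]
grip_width: 0.999
finger_force: 0.0
```

```bash
python3 -c "
from h import *
go([.5159,-.36,.048])"
```

```text
t 4.35 tcp [ 0.5122 -0.3588  0.1176] yaw_y 14.83 tilt -0.99995 F [-0.8  0.7 -0.5] grip 0.999 ff 0.0
tool delta [-0.0026  0.0038  0.0695]
```

apply_moves:
  motion:
    - {"x": 0, "y": 0, "z": 0.025, "turn": 0, "gripper": 1}
    - {"x": 0, "y": 0, "z": 0.05, "turn": 0, "gripper": 1}
    - {"x": 0, "y": 0, "z": 0.075, "turn": 0, "gripper": 1}
    - {"x": 0, "y": 0, "z": 0.075, "turn": 0, "gripper": 1}
    - {"x": 0, "y": 0, "z": 0.075, "turn": 0, "gripper": 1}

```text
time: 4.77
eef_pos: [0.5158, -0.3605, 0.0486]
tcp_rot: [-0.001, 0.61, 0.793, -0.0]
wrist_force: [0.1, 0.3, -0.0]
grip_width: 0.999
finger_force: 0.0
```

```bash
python3 -c "
from h import *
go([.5159,-.36,.048])
P={n:cams.read_camera(n) for n in('side','top')}
def crop(n,x,y,w,h,s): return cv2.resize(P[n]['image'][y:y+h,x:x+w,::-1],(w*s,h*s))
cv2.imwrite('pics/g1.png',np.hstack([crop('side',420,300,130,150,3),crop('top',400,180,130,150,3)]))
go([.5159,-.36,.048])"
```

```text
t 4.77 tcp [ 0.5158 -0.3605  0.0486] yaw_y 14.85 tilt -1.0 F [ 0.1  0.3 -0. ] grip 0.999 ff 0.0
tool delta [0.0005 0.0002 0.0006]
t 4.87 tcp [ 0.5175 -0.3613  0.0504] yaw_y 14.86 tilt -1.0 F [0.7 0.5 0.3] grip 0.999 ff 0.0
tool delta [ 0.0017 -0.0012  0.0024]
```

View pics/g1.png

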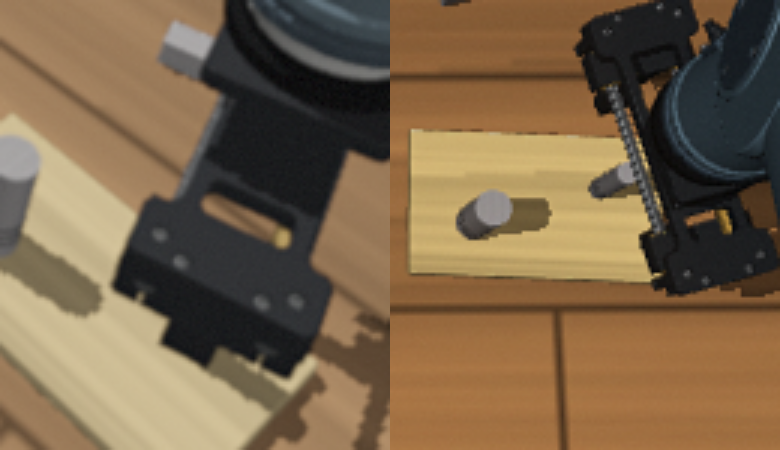

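The plunger stands between the fingers (top crop at about (478,240)). Closing on it.

apply_moves:
  motion:
    - {"x": 0, "y": 0, "z": 0, "turn": 0, "gripper": 0.3}
    - {"x": 0, "y": 0, "z": 0, "turn": 0, "gripper": 0.2}
    - {"x": 0, "y": 0, "z": 0, "turn": 0, "gripper": 0.1}
    - {"x": 0, "y": 0, "z": 0, "turn": 0, "gripper": 0.1}
    - {"x": 0, "y": 0, "z": 0, "turn": 0, "gripper": 0.1}
  grip_force: 25

```text
time: 5.28
eef_pos: [0.5162, -0.3606, 0.0485]
tcp_rot: [0.0, 0.609, 0.793, -0.0]
wrist_force: [-0.8, -0.2, -0.4]
grip_width: 0.644
finger_force: 0.0
```

apply_moves:
  motion:
    - {"x": 0, "y": 0, "z": 0, "turn": 0, "gripper": 0.1}
    - {"x": 0, "y": 0, "z": 0, "turn": 0, "gripper": 0.1}
    - {"x": 0, "y": 0, "z": 0, "turn": 0, "gripper": 0.1}
    - {"x": 0, "y": 0, "z": 0, "turn": 0, "gripper": 0.1}
    - {"x": 0, "y": 0, "z": 0, "turn": 0, "gripper": 0.1}

```text
time: 5.7
eef_pos: [0.5161, -0.3604, 0.0481]
tcp_rot: [-0.0, 0.609, 0.793, -0.0]
wrist_force: [-0.4, -0.7, -0.9]
grip_width: 0.268
finger_force: 0.0
```

```bash
python3 -c "
from h import *
go([.5453,-.0528,.2])"
```

```text
t 5.7 tcp [ 0.5161 -0.3604  0.0481] yaw_y 14.9 tilt -1.0 F [-0.4 -0.7 -0.9] grip 0.268 ff 0.0
tool delta [ 0.2898  0.1073 -0.1519]
```

apply_moves:
  motion:
    - {"x": 0, "y": 0, "z": 0, "turn": 0, "gripper": 0.1}
    - {"x": 0, "y": 0, "z": 0, "turn": 0, "gripper": 0.1}
    - {"x": 0, "y": 0, "z": 0, "turn": 0, "gripper": 0.1}
    - {"x": 0, "y": 0, "z": 0, "turn": 0, "gripper": 0.1}

```text
time: 6.03
eef_pos: [0.5161, -0.3604, 0.0481]
tcp_rot: [-0.0, 0.609, 0.793, -0.0]
wrist_force: [0.2, -0.1, -0.8]
grip_width: 0.098
finger_force: 0.0
```

apply_moves:
  motion:
    - {"x": 0, "y": 0, "z": -0.015, "turn": 0, "gripper": 0.1}
    - {"x": 0, "y": 0, "z": -0.04, "turn": 0, "gripper": 0.1}
    - {"x": 0, "y": 0, "z": -0.07, "turn": 0, "gripper": 0.1}
    - {"x": 0, "y": 0, "z": -0.095, "turn": 0, "gripper": 0.1}
    - {"x": 0, "y": 0, "z": -0.095, "turn": 0, "gripper": 0.1}

```text
time: 6.45
eef_pos: [0.5193, -0.3621, 0.1486]
tcp_rot: [0.004, 0.61, 0.793, 0.0]
wrist_force: [0.3, -1.1, 0.4]
grip_width: 0.098
finger_force: 0.0
```

apply_moves:
  motion:
    - {"x": 0.02, "y": 0.007, "z": 0, "turn": 0, "gripper": 0.1}
    - {"x": 0.055, "y": 0.02, "z": 0, "turn": 0, "gripper": 0.1}
    - {"x": 0.09, "y": 0.033, "z": 0, "turn": 0, "gripper": 0.1}
    - {"x": 0.125, "y": 0.046, "z": 0, "turn": 0, "gripper": 0.1}
    - {"x": 0.15, "y": 0.055, "z": 0, "turn": 0, "gripper": 0.1}

```text
time: 6.87
eef_pos: [0.5307, -0.1974, 0.1428]
tcp_rot: [-0.001, 0.608, 0.794, 0.001]
wrist_force: [0.1, 0.1, 0.4]
grip_width: 0.099
finger_force: 0.0
```

apply_moves:
  motion:
    - {"x": 0.035, "y": 0.013, "z": 0, "turn": 0, "gripper": 0.1}
    - {"x": 0.07, "y": 0.026, "z": 0, "turn": 0, "gripper": 0.1}
    - {"x": 0.105, "y": 0.039, "z": 0, "turn": 0, "gripper": 0.1}
    - {"x": 0.125, "y": 0.047, "z": 0, "turn": 0, "gripper": 0.1}
    - {"x": 0.138, "y": 0.052, "z": 0, "turn": 0, "gripper": 0.1}

```text
time: 7.28
eef_pos: [0.5454, -0.0505, 0.1429]
tcp_rot: [-0.0, 0.608, 0.794, 0.001]
wrist_force: [-0.6, -0.4, -0.1]
grip_width: 0.098
finger_force: 0.0
```

apply_moves:
  motion:
    - {"x": 0, "y": 0, "z": 0, "turn": 0, "gripper": 0.1}
    - {"x": 0, "y": 0, "z": 0, "turn": 0, "gripper": 0.1}
    - {"x": 0, "y": 0, "z": 0, "turn": 0, "gripper": 0.1}
    - {"x": 0, "y": 0, "z": 0, "turn": 0, "gripper": 0.1}

```text
time: 7.62
eef_pos: [0.5452, -0.0566, 0.1428]
tcp_rot: [0.0, 0.611, 0.792, -0.0]
wrist_force: [1.2, 0.4, 0.0]
grip_width: 0.099
finger_force: 0.0
```

```bash
cat > chk.py <<'E'
from h import *
import sys
go(eval(sys.argv[1]))
P={n:cams.read_camera(n) for n in('side','top')}
def crop(n,x,y,w,h,s): return cv2.resize(P[n]['image'][y:y+h,x:x+w,::-1],(w*s,h*s),interpolation=cv2.INTER_CUBIC)
c=eval(sys.argv[3]); cv2.imwrite('pics/'+sys.argv[2],np.hstack([crop('side',*c[0]),crop('top',*c[1])]))
E
python3 chk.py "[.5453,-.0528,.143]" a1.png "[(270,170,130,160,3),(265,150,130,160,3)]"
```

```text
t 7.62 tcp [ 0.5452 -0.0566  0.1428] yaw_y 14.75 tilt -1.0 F [1.2 0.4 0. ] grip 0.099 ff 0.0
tool delta [ 0.0037  0.0011 -0.0002]
```

View pics/a1.png

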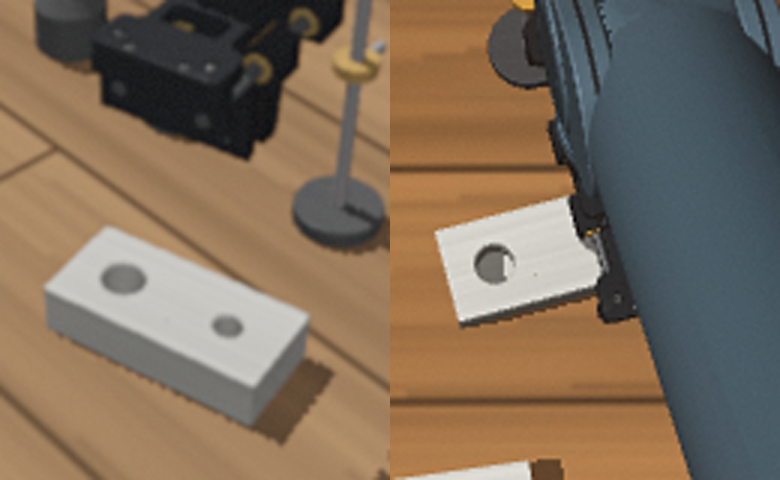

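The grip closed to 0.1 with no finger force, so it missed the narrow plunger. Looking at the board.

```bash
python3 chk.py "[.5453,-.0528,.143]" a2.png "[(380,330,130,150,3),(400,180,130,150,3)]"
python3 - <<'E'
from h import *
for n in("side","top"):
    p=cams.read_camera(n)
    for t in("plunger_wide","plunger_narrow"): print(n,t,[(round(r["score"],2),np.round(r["box"]).tolist()) for r in cams.find_in(p,t)])
E
```

```text
t 7.72 tcp [ 0.5453 -0.0562  0.1429] yaw_y 14.77 tilt -1.0 F [0.2 0.5 0.3] grip 0.1 ff 0.0
tool delta [ 0.0032  0.0009 -0.0001]
side plunger_wide [(0.93, [408.0, 345.0, 21.0, 40.0])]
side plunger_narrow [(0.95, [476.0, 381.0, 25.0, 37.0]), (0.53, [406.0, 342.0, 27.0, 44.0]), (0.34, [283.0, 245.0, 92.0, 66.0])]
top plunger_wide []
top plunger_narrow [(0.63, [466.0, 235.0, 16.0, 7.0])]
```

View pics/a2.png

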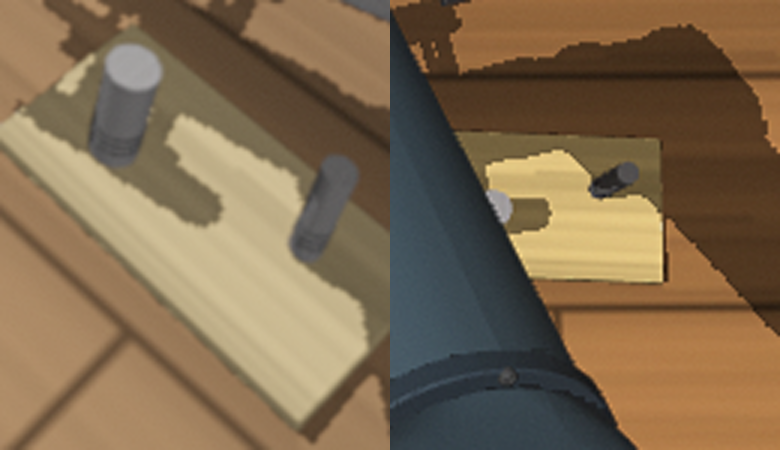

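```bash
python3 - <<'E'
from h import *
s=arm.sense(); X=s["eef_pos"]; print(s["joints"].round(3),X)
p=cams.read_camera("side"); im=p["image"][:,:,::-1].copy()
q=s["tcp_rot"];M=R.from_quat([q[1],q[2],q[3],q[0]]).as_matrix()
for d,c in(((0,0,0),(0,0,255)),((0,0,-.019),(0,255,0)),((0,0,-.064),(255,0,0)),((0,.0615,-.02),(0,255,255)),((0,-.0615,-.02),(255,255,0))):
    u=proj(p,X+M@np.array(d)); print(d,u.round(1)); cv2.circle(im,tuple(u.round().astype(int)),2,c,-1)
c=im[90:290,230:430]; cv2.imwrite("pics/a3.png",cv2.resize(c,(600,600),interpolation=cv2.INTER_CUBIC))
E
```

```text
[ 0.349  0.477 -0.428  1.843  0.251  0.875  0.061] [ 0.54544751 -0.05463326  0.14311941]
(0, 0, 0) [349.3 233.9]
(0, 0, -0.019) [349.8 225. ]
(0, 0, -0.064) [351.3 202.7]
(0, 0.0615, -0.02) [367.8 205.6]
(0, -0.0615, -0.02) [330.  245.4]
```

View pics/a3.png

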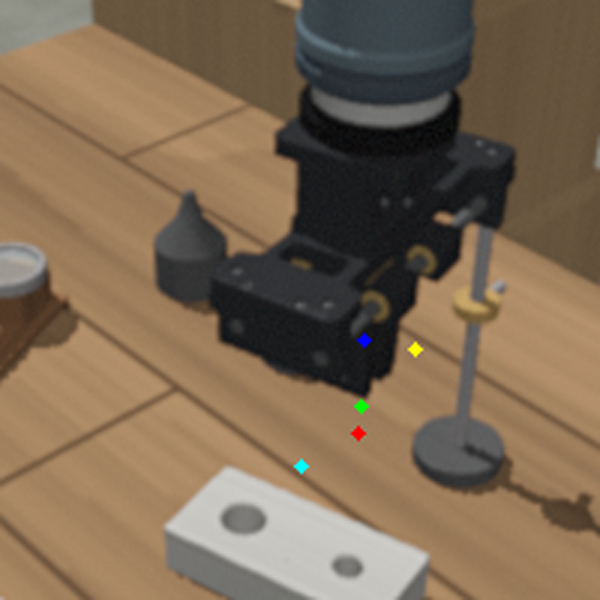

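apply_moves:
  motion:
    - {"x": 0, "y": 0, "z": 0, "turn": 0, "gripper": 0.1}
    - {"x": 0, "y": 0, "z": 0, "turn": 0, "gripper": 0.1}
    - {"x": 0, "y": 0, "z": 0, "turn": 0, "gripper": 0.1}
    - {"x": 0, "y": 0, "z": 0, "turn": 0, "gripper": 0.1}

```text
time: 8.5
eef_pos: [0.5454, -0.0546, 0.1431]
tcp_rot: [0.0, 0.609, 0.793, -0.0]
wrist_force: [-0.8, 0.5, 0.6]
grip_width: 0.1
finger_force: 0.0
```

```bash
python3 - <<'E'
from h import *
go([.5453,-.0528,.143])
for n in("side","top"): 
    p=cams.read_camera(n); np.save(f"cl_{n}.npy",p["image"])
p=cams.read_camera("side"); g=cv2.cvtColor(p["image"],cv2.COLOR_RGB2GRAY); X=arm.sense()["eef_pos"]
for dz in range(0,100,6):
    u=proj(p,X+[0,0,dz/1000]); i=int(round(u[1]));j=int(round(u[0])); print(dz,i,j,g[i,j-30:j+31:3].tolist())
E
```

```text
t 8.5 tcp [ 0.5454 -0.0546  0.1431] yaw_y 14.91 tilt -1.0 F [-0.8  0.5  0.6] grip 0.1 ff 0.0
tool delta [0.0018 0.0003 0.0001]
0 234 349 [137, 131, 127, 124, 124, 128, 134, 136, 135, 131, 133, 132, 132, 130, 132, 130, 119, 92, 91, 93, 94]
6 231 349 [130, 126, 123, 126, 132, 136, 134, 133, 131, 133, 132, 130, 131, 130, 129, 135, 138, 130, 94, 93, 94]
12 228 350 [123, 125, 129, 134, 135, 133, 132, 132, 131, 130, 130, 129, 129, 137, 141, 142, 141, 136, 130, 120, 113]
18 225 350 [125, 133, 136, 136, 132, 132, 131, 130, 129, 130, 135, 134, 139, 141, 143, 138, 133, 132, 131, 129, 133]
24 223 350 [132, 136, 135, 132, 132, 131, 130, 129, 130, 132, 122, 138, 142, 142, 137, 132, 132, 131, 128, 132, 136]
30 220 350 [135, 133, 132, 131, 131, 129, 130, 126, 83, 38, 24, 91, 140, 135, 132, 132, 129, 129, 133, 135, 132]
36 217 350 [131, 133, 130, 119, 84, 82, 58, 25, 28, 27, 27, 48, 109, 133, 131, 128, 132, 136, 133, 127, 128]
42 214 351 [118, 74, 50, 37, 23, 23, 29, 27, 26, 29, 24, 23, 21, 93, 132, 136, 134, 128, 127, 130, 135]
48 211 351 [41, 29, 26, 25, 27, 44, 32, 28, 20, 26, 22, 22, 20, 49, 137, 129, 127, 131, 134, 133, 119]
54 208 351 [22, 24, 25, 25, 29, 49, 30, 28, 28, 20, 25, 19, 24, 19, 128, 129, 132, 136, 127, 98, 122]
60 205 351 [29, 27, 28, 25, 25, 26, 26, 23, 23, 24, 25, 24, 24, 20, 124, 134, 133, 108, 108, 136, 138]
66 202 351 [27, 25, 28, 26, 27, 27, 26, 26, 27, 32, 26, 23, 21, 19, 122, 119, 100, 131, 136, 137, 139]
72 198 352 [23, 27, 24, 24, 20, 26, 31, 24, 30, 69, 34, 27, 24, 20, 114, 136, 136, 136, 141, 147, 149]
78 195 352 [25, 27, 24, 32, 49, 63, 52, 43, 23, 50, 61, 74, 70, 24, 76, 137, 140, 144, 147, 149, 120]
84 192 352 [30, 39, 65, 73, 52, 56, 69, 51, 46, 24, 53, 55, 86, 26, 23, 78, 147, 146, 148, 146, 119]
90 189 352 [53, 50, 49, 49, 54, 47, 46, 49, 54, 47, 83, 87, 53, 28, 23, 19, 147, 147, 144, 145, 162]
96 186 352 [53, 51, 52, 50, 51, 49, 51, 52, 50, 27, 35, 29, 26, 27, 29, 17, 139, 146, 148, 149, 151]
```

apply_moves:
  motion:
    - {"x": 0, "y": 0, "z": 0, "turn": 0, "gripper": 1}
    - {"x": 0, "y": 0, "z": 0, "turn": 0, "gripper": 1}
    - {"x": 0, "y": 0, "z": 0, "turn": 0, "gripper": 1}
    - {"x": 0, "y": 0, "z": 0, "turn": 0, "gripper": 1}
    - {"x": 0, "y": 0, "z": 0, "turn": 0, "gripper": 1}

```text
time: 9.07
eef_pos: [0.5455, -0.0546, 0.1431]
tcp_rot: [0.0, 0.609, 0.793, 0.0]
wrist_force: [-0.1, 0.0, -0.5]
grip_width: 0.457
finger_force: 0.0
```

apply_moves:
  motion:
    - {"x": 0, "y": 0, "z": 0, "turn": 0, "gripper": 1}
    - {"x": 0, "y": 0, "z": 0, "turn": 0, "gripper": 1}
    - {"x": 0, "y": 0, "z": 0, "turn": 0, "gripper": 1}
    - {"x": 0, "y": 0, "z": 0, "turn": 0, "gripper": 1}
    - {"x": 0, "y": 0, "z": 0, "turn": 0, "gripper": 1}

```text
time: 9.48
eef_pos: [0.5455, -0.0546, 0.1431]
tcp_rot: [0.0, 0.609, 0.793, -0.0]
wrist_force: [0.2, 0.2, 0.3]
grip_width: 0.83
finger_force: 0.0
```

```bash
python3 - <<'E'
from h import *
go([.5453,-.0528,.143])
im=np.zeros((600,800,3),np.uint8)
p=cams.read_camera("side"); a=np.load("cl_side.npy"); b=p["image"]
im[:,:400]=cv2.resize(a[120:270,280:380,::-1],(400,600),interpolation=cv2.INTER_CUBIC);im[:,400:]=cv2.resize(b[120:270,280:380,::-1],(400,600),interpolation=cv2.INTER_CUBIC)
cv2.imwrite("pics/a4.png",im)
d=cv2.absdiff(a,b).max(2)>25; v,u=np.nonzero(d); print(d.sum(),u.min(),u.max(),v.min(),v.max())
E
```

```text
t 9.48 tcp [ 0.5455 -0.0546  0.1431] yaw_y 14.9 tilt -1.0 F [0.2 0.2 0.3] grip 0.83 ff 0.0
tool delta [0.0018 0.0003 0.0001]
2377 328 586 157 476
```

View pics/a4.png

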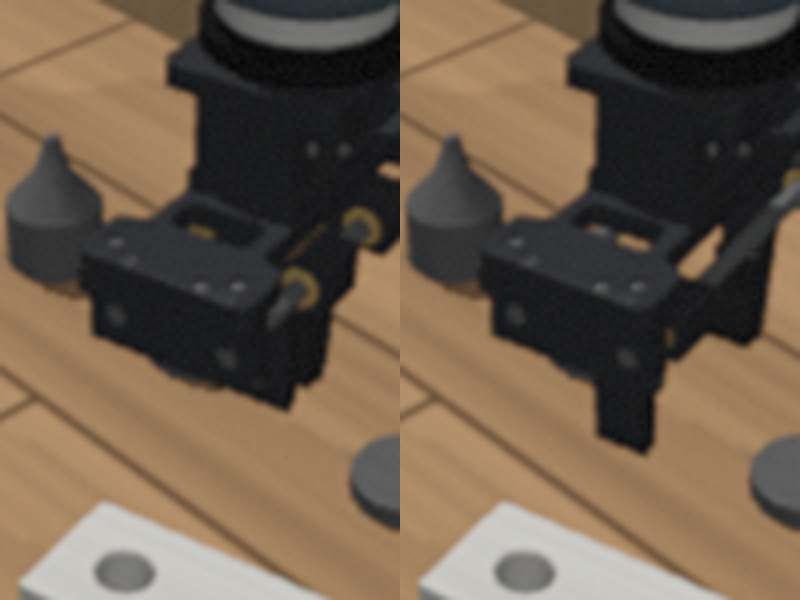

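Fingers show clearly: near tip bottom at about (335.5,231) and far tip at about (362.7,204.6) in the side view. That is well above the reported TCP's projection (349,234). I'll solve for the true offset.

```bash
python3 - <<'E'
from h import *
from scipy.optimize import least_squares
s=arm.sense(); X=s["eef_pos"];q=s["tcp_rot"];M=R.from_quat([q[1],q[2],q[3],q[0]]).as_matrix()
p=cams.read_camera("side")
w=s["grip_width"]*.044
f_=lambda o:np.r_[proj(p,X+M@(o+[0,-w-.0175,0]))-[335.5,231.2],proj(p,X+M@(o+[0,w,0]))-[362.7,204.6]]
print(w,f_(np.zeros(3)));r=least_squares(f_,np.zeros(3));print(r.x,r.fun,(M@r.x))
E
```

```text
0.038676027805649556 [-4.05129583 21.80711264 -2.13678083 17.12650492]
[0.03264788 0.06822923 0.01824437] [ 0.34415926  0.33398422 -0.36985181 -0.35891717] [ 0.05753924  0.04909321 -0.01824997]
```

apply_moves:
  motion:
    - {"x": 0.02, "y": 0.001, "z": 0, "turn": 0, "gripper": 0}
    - {"x": 0.04, "y": 0.001, "z": 0, "turn": 0, "gripper": 0}
    - {"x": 0.04, "y": 0.001, "z": 0, "turn": 0, "gripper": 0}
    - {"x": 0.04, "y": 0.001, "z": 0, "turn": 0, "gripper": 0}
    - {"x": 0.04, "y": 0.001, "z": 0, "turn": 0, "gripper": 0}
  grip_force: 5

```text
time: 10.0
eef_pos: [0.5363, -0.0165, 0.1431]
tcp_rot: [0.0, 0.61, 0.793, -0.0]
wrist_force: [-0.7, -0.1, -0.4]
grip_width: 0.594
finger_force: 0.0
```

apply_moves:
  motion:
    - {"x": 0, "y": 0, "z": 0.025, "turn": 0, "gripper": 0}
    - {"x": 0, "y": 0, "z": 0.05, "turn": 0, "gripper": 0}
    - {"x": 0, "y": 0, "z": 0.075, "turn": 0, "gripper": 0}
    - {"x": 0, "y": 0, "z": 0.085, "turn": 0, "gripper": 0}
    - {"x": 0, "y": 0, "z": 0.09, "turn": 0, "gripper": 0}

```text
time: 10.42
eef_pos: [0.5351, -0.0168, 0.0515]
tcp_rot: [-0.001, 0.61, 0.792, -0.001]
wrist_force: [-0.3, 0.1, 0.1]
grip_width: 0.213
finger_force: 0.0
```

apply_moves:
  motion:
    - {"x": 0, "y": 0, "z": 0, "turn": 0, "gripper": 0}
    - {"x": 0, "y": 0, "z": 0, "turn": 0, "gripper": 0}
    - {"x": 0, "y": 0, "z": 0, "turn": 0, "gripper": 0}
    - {"x": 0, "y": 0, "z": 0, "turn": 0, "gripper": 0}

```text
time: 10.75
eef_pos: [0.5371, -0.0158, 0.0543]
tcp_rot: [0.001, 0.61, 0.793, 0.001]
wrist_force: [0.3, 1.1, -1.0]
grip_width: 0.003
finger_force: 0.0
```

apply_moves:
  motion:
    - {"x": 0, "y": 0, "z": 0.003, "turn": 0, "gripper": 0}
    - {"x": 0, "y": 0, "z": 0.006, "turn": 0, "gripper": 0}
    - {"x": 0, "y": 0, "z": 0.009, "turn": 0, "gripper": 0}
    - {"x": 0, "y": 0, "z": 0.012, "turn": 0, "gripper": 0}
    - {"x": 0, "y": 0, "z": 0.015, "turn": 0, "gripper": 0}

```text
time: 11.17
eef_pos: [0.536, -0.0157, 0.0377]
tcp_rot: [-0.0, 0.609, 0.793, -0.0]
wrist_force: [-0.6, 0.3, -0.3]
grip_width: 0.005
finger_force: 0.0
```

apply_moves:
  motion:
    - {"x": 0, "y": 0, "z": 0.002, "turn": 0, "gripper": 0}
    - {"x": 0, "y": 0, "z": 0.004, "turn": 0, "gripper": 0}
    - {"x": 0, "y": 0, "z": 0.005, "turn": 0, "gripper": 0}

```text
time: 11.42
eef_pos: [0.5359, -0.0157, 0.0327]
tcp_rot: [-0.0, 0.609, 0.793, -0.0]
wrist_force: [0.3, 0.0, 0.7]
grip_width: 0.009
finger_force: 0.0
```

```bash
python3 - <<'E'
from h import *
go([.536,-.016,.035])
s=arm.sense(); print(s["tau"].round(1))
E
```

```text
t 11.42 tcp [ 0.5359 -0.0157  0.0327] yaw_y 14.9 tilt -1.0 F [0.3 0.  0.7] grip 0.009 ff 0.0
tool delta [-0.0003 -0.     -0.0023]
[  0.  -51.7  -4.6 -16.2  -0.    0.    0. ]
```

apply_moves:
  motion:
    - {"x": 0, "y": 0, "z": 0.003, "turn": 0, "gripper": 0}
    - {"x": 0, "y": 0, "z": 0.006, "turn": 0, "gripper": 0}
    - {"x": 0, "y": 0, "z": 0.009, "turn": 0, "gripper": 0}
    - {"x": 0, "y": 0, "z": 0.012, "turn": 0, "gripper": 0}
    - {"x": 0, "y": 0, "z": 0.015, "turn": 0, "gripper": 0}

```text
time: 11.83
eef_pos: [0.5361, -0.0157, 0.0177]
tcp_rot: [-0.0, 0.609, 0.793, -0.0]
wrist_force: [0.1, 0.6, -0.5]
grip_width: 0.007
finger_force: 0.0
```

```bash
python3 chk.py "[.536,-.016,.035]" b1.png "[(280,180,100,150,4),(265,130,100,150,4)]"
```

```text
t 11.83 tcp [ 0.5361 -0.0157  0.0177] yaw_y 14.9 tilt -1.0 F [ 0.1  0.6 -0.5] grip 0.007 ff 0.0
tool delta [-0.0002 -0.0002 -0.0173]
```

View pics/b1.png

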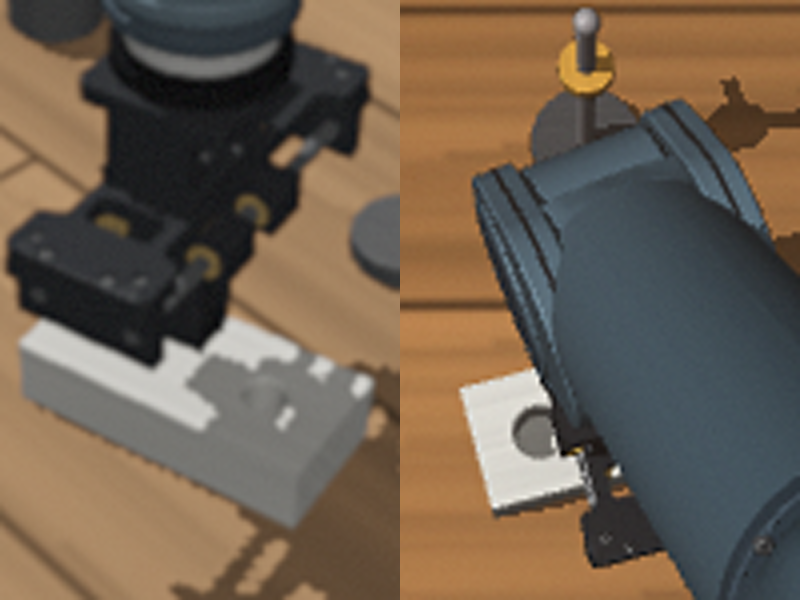

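Tenth and last picture: the closed fingertips sit just above the block top near the side pixel (331,267), centred between the bores. So the reported TCP is laterally right but tens of mm too low. Probing down for contact.

apply_moves:
  motion:
    - {"x": 0, "y": 0, "z": 0.002, "turn": 0, "gripper": 0}
    - {"x": 0, "y": 0, "z": 0.004, "turn": 0, "gripper": 0}
    - {"x": 0, "y": 0, "z": 0.006, "turn": 0, "gripper": 0}

```text
time: 12.18
eef_pos: [0.5363, -0.0157, 0.012]
tcp_rot: [0.0, 0.609, 0.793, 0.0]
wrist_force: [-0.3, 0.6, 0.5]
grip_width: 0.004
finger_force: 0.0
```

apply_moves:
  motion:
    - {"x": 0, "y": 0, "z": 0.002, "turn": 0, "gripper": 0}
    - {"x": 0, "y": 0, "z": 0.004, "turn": 0, "gripper": 0}

```text
time: 12.35
eef_pos: [0.5361, -0.0157, 0.0079]
tcp_rot: [0.0, 0.609, 0.793, -0.0]
wrist_force: [-0.6, 0.2, 0.0]
grip_width: 0.006
finger_force: 0.0
```

apply_moves:
  motion:
    - {"x": 0, "y": 0, "z": 0.002, "turn": 0, "gripper": 0}
    - {"x": 0, "y": 0, "z": 0.004, "turn": 0, "gripper": 0}

```text
time: 12.52
eef_pos: [0.5361, -0.0157, 0.0039]
tcp_rot: [-0.0, 0.609, 0.793, -0.0]
wrist_force: [-0.1, -0.6, 1.0]
grip_width: 0.008
finger_force: 0.0
```

apply_moves:
  motion:
    - {"x": 0, "y": 0, "z": 0.001, "turn": 0, "gripper": 0}
    - {"x": 0, "y": 0, "z": 0.003, "turn": 0, "gripper": 0}

```text
time: 12.68
eef_pos: [0.5362, -0.0157, 0.0011]
tcp_rot: [0.0, 0.609, 0.793, 0.0]
wrist_force: [-0.1, 0.2, -0.1]
grip_width: 0.003
finger_force: 0.0
```

apply_moves:
  motion:
    - {"x": 0, "y": 0, "z": 0.001, "turn": 0, "gripper": 0}
    - {"x": 0, "y": 0, "z": 0.003, "turn": 0, "gripper": 0}

```text
time: 12.85
eef_pos: [0.5361, -0.0157, -0.0003]
tcp_rot: [0.0, 0.609, 0.793, -0.001]
wrist_force: [-14.6, -1.3, 49.5]
grip_width: 0.007
finger_force: 24.7
```

Contact is at reported z of about 0.000 on the 35 mm block top, so the true fingertip is 35 mm above the reported TCP. Backing off and regrasping with that correction.

apply_moves:
  motion:
    - {"x": 0, "y": 0, "z": -0.015, "turn": 0, "gripper": 0}
    - {"x": 0, "y": 0, "z": -0.05, "turn": 0, "gripper": 0.9}
    - {"x": 0, "y": 0, "z": -0.085, "turn": 0, "gripper": 0.9}
    - {"x": 0, "y": 0, "z": -0.107, "turn": 0, "gripper": 0.9}

```text
time: 13.18
eef_pos: [0.5372, -0.0155, 0.1079]
tcp_rot: [0.001, 0.609, 0.793, 0.001]
wrist_force: [1.3, -0.2, 0.4]
grip_width: 0.206
finger_force: 0.0
```

apply_moves:
  motion:
    - {"x": -0.035, "y": -0.012, "z": 0, "turn": 0, "gripper": 0.9}
    - {"x": -0.07, "y": -0.024, "z": 0, "turn": 0, "gripper": 0.9}
    - {"x": -0.105, "y": -0.036, "z": 0, "turn": 0, "gripper": 0.9}
    - {"x": -0.14, "y": -0.048, "z": 0, "turn": 0, "gripper": 0.9}
    - {"x": -0.175, "y": -0.06, "z": 0, "turn": 0, "gripper": 0.9}

```text
time: 13.6
eef_pos: [0.5227, -0.2021, 0.1053]
tcp_rot: [0.0, 0.609, 0.793, -0.0]
wrist_force: [0.8, -0.2, 0.1]
grip_width: 0.586
finger_force: 0.0
```

apply_moves:
  motion:
    - {"x": -0.035, "y": -0.012, "z": 0, "turn": 0, "gripper": 0.9}
    - {"x": -0.07, "y": -0.024, "z": 0, "turn": 0, "gripper": 0.9}
    - {"x": -0.105, "y": -0.036, "z": 0, "turn": 0, "gripper": 0.9}
    - {"x": -0.14, "y": -0.045, "z": 0, "turn": 0, "gripper": 0.9}
    - {"x": -0.153, "y": -0.048, "z": 0, "turn": 0, "gripper": 0.9}

```text
time: 14.02
eef_pos: [0.514, -0.3675, 0.1049]
tcp_rot: [0.001, 0.612, 0.791, -0.002]
wrist_force: [-0.1, -0.7, -0.1]
grip_width: 0.902
finger_force: 0.0
```

apply_moves:
  motion:
    - {"x": 0, "y": 0, "z": 0, "turn": 0, "gripper": 0.9}
    - {"x": 0, "y": 0, "z": 0, "turn": 0, "gripper": 0.9}
    - {"x": 0, "y": 0, "z": 0, "turn": 0, "gripper": 0.9}
    - {"x": 0, "y": 0, "z": 0, "turn": 0, "gripper": 0.9}
    - {"x": 0, "y": 0, "z": 0, "turn": 0, "gripper": 0.9}

```text
time: 14.43
eef_pos: [0.5167, -0.3584, 0.1052]
tcp_rot: [-0.0, 0.608, 0.794, 0.0]
wrist_force: [0.8, -0.6, 0.5]
grip_width: 0.899
finger_force: 0.0
```

```bash
python3 -c "
from h import *
go([.5159,-.36,.013])"
```

```text
t 14.43 tcp [ 0.5167 -0.3584  0.1052] yaw_y 15.06 tilt -1.0 F [ 0.8 -0.6  0.5] grip 0.899 ff 0.0
tool delta [-0.0014 -0.0012  0.0922]
```

apply_moves:
  motion:
    - {"x": -0.001, "y": -0.001, "z": 0.025, "turn": 0, "gripper": 0.6}
    - {"x": -0.001, "y": -0.001, "z": 0.05, "turn": 0, "gripper": 0.6}
    - {"x": -0.001, "y": -0.001, "z": 0.075, "turn": 0, "gripper": 0.6}
    - {"x": -0.001, "y": -0.001, "z": 0.092, "turn": 0, "gripper": 0.6}
    - {"x": -0.001, "y": -0.001, "z": 0.092, "turn": 0, "gripper": 0.6}
  grip_force: 25

```text
time: 14.85
eef_pos: [0.5131, -0.359, 0.0096]
tcp_rot: [-0.003, 0.609, 0.793, -0.0]
wrist_force: [-0.1, -0.6, -0.1]
grip_width: 0.599
finger_force: 0.0
```

apply_moves:
  motion:
    - {"x": 0, "y": 0, "z": 0, "turn": 0, "gripper": 0.3}
    - {"x": 0, "y": 0, "z": 0, "turn": 0, "gripper": 0.1}
    - {"x": 0, "y": 0, "z": 0, "turn": 0, "gripper": 0.1}
    - {"x": 0, "y": 0, "z": 0, "turn": 0, "gripper": 0.1}
    - {"x": 0, "y": 0, "z": 0, "turn": 0, "gripper": 0.1}

```text
time: 15.27
eef_pos: [0.516, -0.362, 0.0142]
tcp_rot: [0.001, 0.609, 0.793, 0.0]
wrist_force: [-0.2, -0.9, -0.6]
grip_width: 0.244
finger_force: 0.0
```

apply_moves:
  motion:
    - {"x": 0, "y": 0, "z": 0, "turn": 0, "gripper": 0.1}
    - {"x": 0, "y": 0, "z": 0, "turn": 0, "gripper": 0.1}
    - {"x": 0, "y": 0, "z": 0, "turn": 0, "gripper": 0.1}

```text
time: 15.52
eef_pos: [0.5158, -0.362, 0.0138]
tcp_rot: [0.001, 0.609, 0.793, -0.0]
wrist_force: [-0.5, -0.1, 4.2]
grip_width: 0.168
finger_force: 24.9
```

apply_moves:
  motion:
    - {"x": 0, "y": 0, "z": -0.015, "turn": 0, "gripper": 0.1}
    - {"x": 0, "y": 0, "z": -0.04, "turn": 0, "gripper": 0.1}
    - {"x": 0, "y": 0, "z": -0.065, "turn": 0, "gripper": 0.1}
    - {"x": 0, "y": 0, "z": -0.08, "turn": 0, "gripper": 0.1}
    - {"x": 0, "y": 0, "z": -0.08, "turn": 0, "gripper": 0.1}

```text
time: 15.93
eef_pos: [0.5176, -0.3629, 0.0973]
tcp_rot: [0.003, 0.61, 0.793, 0.0]
wrist_force: [0.9, -0.5, -1.1]
grip_width: 0.172
finger_force: 24.9
```

apply_moves:
  motion:
    - {"x": 0.02, "y": 0.007, "z": 0, "turn": 0, "gripper": 0.1}
    - {"x": 0.05, "y": 0.018, "z": 0, "turn": 0, "gripper": 0.1}
    - {"x": 0.08, "y": 0.029, "z": 0, "turn": 0, "gripper": 0.1}
    - {"x": 0.11, "y": 0.04, "z": 0, "turn": 0, "gripper": 0.1}
    - {"x": 0.14, "y": 0.051, "z": 0, "turn": 0, "gripper": 0.1}

```text
time: 16.35
eef_pos: [0.5277, -0.2117, 0.0924]
tcp_rot: [-0.001, 0.61, 0.793, -0.0]
wrist_force: [0.8, -0.5, -1.6]
grip_width: 0.173
finger_force: 24.9
```

apply_moves:
  motion:
    - {"x": 0.03, "y": 0.011, "z": 0, "turn": 0, "gripper": 0.1}
    - {"x": 0.06, "y": 0.022, "z": 0, "turn": 0, "gripper": 0.1}
    - {"x": 0.09, "y": 0.033, "z": 0, "turn": 0, "gripper": 0.1}
    - {"x": 0.12, "y": 0.045, "z": 0, "turn": 0, "gripper": 0.1}
    - {"x": 0.135, "y": 0.051, "z": 0, "turn": 0, "gripper": 0.1}

```text
time: 16.77
eef_pos: [0.5427, -0.0645, 0.0926]
tcp_rot: [-0.001, 0.608, 0.794, 0.001]
wrist_force: [0.6, 0.5, -0.8]
grip_width: 0.169
finger_force: 24.9
```

apply_moves:
  motion:
    - {"x": 0.007, "y": 0.003, "z": 0, "turn": 0, "gripper": 0.1}
    - {"x": 0.014, "y": 0.005, "z": 0, "turn": 0, "gripper": 0.1}
    - {"x": 0.014, "y": 0.005, "z": 0, "turn": 0, "gripper": 0.1}
    - {"x": 0.014, "y": 0.005, "z": 0, "turn": 0, "gripper": 0.1}
    - {"x": 0.014, "y": 0.005, "z": 0, "turn": 0, "gripper": 0.1}

```text
time: 17.18
eef_pos: [0.5442, -0.0568, 0.0929]
tcp_rot: [0.0, 0.61, 0.792, -0.001]
wrist_force: [-0.1, -0.8, -0.7]
grip_width: 0.173
finger_force: 24.9
```

apply_moves:
  motion:
    - {"x": 0, "y": 0, "z": 0.015, "turn": 0, "gripper": 0.1}
    - {"x": 0, "y": 0, "z": 0.03, "turn": 0, "gripper": 0.1}
    - {"x": 0, "y": 0, "z": 0.035, "turn": 0, "gripper": 0.1}
    - {"x": 0, "y": 0, "z": 0.035, "turn": 0, "gripper": 0.1}
    - {"x": 0, "y": 0, "z": 0.035, "turn": 0, "gripper": 0.1}

```text
time: 17.6
eef_pos: [0.5444, -0.0556, 0.0582]
tcp_rot: [-0.0, 0.61, 0.792, -0.0]
wrist_force: [0.1, 0.8, -1.0]
grip_width: 0.173
finger_force: 24.9
```

```bash
python3 - <<'E'
from h import *
go([.5453,-.0528,.05])
s=arm.sense();foot=s["eef_pos"][2]-.0138+.012; print("foot",foot)
for n in("side","top"):
    p=cams.read_camera(n)
    for t in("plunger_narrow",):
        for o in cams.outline_of(p,t):
            m=o["region"]
            print(n,round(o["score"],2),m.sum(),np.round(o["box"]).tolist())
    np.save(f"n_{n}.npy",p["image"])
    if n=="side":
        g=cv2.cvtColor(p["image"],cv2.COLOR_RGB2GRAY)
        c=proj(p,[.5453,-.0528,foot]); print("foot px expected",c, "top of foot",proj(p,[.5453,-.0528,foot+.02]))
        j=int(round(c[0]));i=int(round(c[1]))
        for r in range(i-14,i+10): print(r,g[r,j-14:j+15].tolist())
E
```

```text
t 17.6 tcp [ 0.5444 -0.0556  0.0582] yaw_y 14.84 tilt -1.0 F [ 0.1  0.8 -1. ] grip 0.173 ff 24.852727325633168
tool delta [0.0025 0.0016 0.0082]
foot 0.05640300696241625
foot px expected [346.039911   270.58895903] top of foot [346.55677727 262.47547277]
257 [28, 36, 46, 49, 44, 32, 31, 28, 31, 26, 25, 24, 27, 28, 26, 23, 22, 28, 58, 96, 130, 138, 135, 134, 133, 129, 131, 128, 128]
258 [23, 29, 37, 36, 35, 28, 23, 25, 25, 26, 25, 24, 23, 28, 28, 26, 20, 31, 64, 99, 130, 138, 137, 135, 134, 130, 132, 130, 130]
259 [21, 22, 22, 26, 26, 26, 31, 27, 28, 27, 28, 22, 25, 25, 25, 22, 22, 32, 69, 104, 131, 139, 140, 138, 135, 133, 133, 131, 130]
260 [59, 31, 22, 21, 24, 21, 27, 29, 30, 30, 28, 27, 25, 28, 24, 26, 22, 34, 68, 98, 132, 140, 139, 138, 138, 136, 136, 134, 133]
261 [139, 112, 89, 57, 32, 23, 25, 21, 27, 33, 43, 41, 31, 27, 26, 24, 31, 50, 73, 100, 130, 141, 141, 140, 138, 136, 136, 135, 135]
262 [192, 187, 171, 137, 97, 58, 32, 20, 24, 45, 64, 67, 58, 45, 34, 27, 41, 60, 76, 97, 127, 139, 141, 141, 140, 138, 138, 138, 137]
263 [206, 205, 202, 190, 170, 136, 96, 59, 62, 92, 102, 9
[... 1876 characters left out ...]
 164, 139, 132, 131, 133, 131, 131, 143, 163, 188, 201, 203, 203, 203, 202, 203, 202, 203, 203, 203]
277 [200, 200, 199, 199, 200, 200, 201, 199, 175, 139, 117, 116, 122, 125, 124, 122, 120, 133, 168, 194, 203, 204, 203, 203, 202, 202, 202, 202, 203]
278 [201, 201, 200, 200, 199, 199, 201, 196, 166, 125, 108, 115, 122, 125, 124, 123, 116, 114, 140, 186, 203, 204, 203, 204, 203, 203, 203, 203, 203]
279 [200, 202, 201, 202, 200, 200, 201, 198, 176, 136, 114, 116, 121, 125, 125, 121, 116, 109, 129, 178, 196, 199, 202, 204, 204, 203, 203, 203, 203]
280 [199, 201, 200, 201, 201, 202, 201, 201, 192, 163, 132, 120, 122, 122, 121, 119, 115, 112, 133, 172, 171, 170, 189, 197, 199, 202, 203, 203, 203]
```

```bash
python3 - <<'E'
from h import *
p=cams.read_camera("side")
def prof(img,c,foot,label):
    g=cv2.GaussianBlur(cv2.cvtColor(img,cv2.COLOR_BGR2GRAY),(1,1),0).astype(float)
    e=proj(p,[*c,foot]); print(label,"expected foot",e.round(2))
    for du in(-1,0,1):
        print([int(g[r,int(round(e[0]))+du]) for r in range(int(e[1])-4,int(e[1])+9)],int(e[1])-4)
a=cv2.imread("pics/side0.png"); prof(a,(.516,-.3597),.012,"board")
prof(np.load("n_side.npy")[:,:,::-1],(.5445,-.0536),.0564,"now")
# side edges on board, at foot+8..14mm
g=cv2.cvtColor(a,cv2.COLOR_BGR2GRAY)
for z in(.03,.04,.05,.06):
    e=proj(p,[.516,-.3597,z]); print(z,e.round(2),g[int(round(e[1])),int(e[0])-10:int(e[0])+11].tolist(),int(e[0])-10)
print("bores top/side est px", proj(p,[.5453,-.0528,.035]),proj(p,[.5445,-.0536,.035]))
E
```

```text
board expected foot [480.42 413.93]
[71, 67, 65, 71, 77, 79, 81, 98, 133, 163, 173, 172, 170] 409
[68, 66, 66, 71, 78, 84, 83, 86, 113, 155, 171, 174, 172] 409
[73, 68, 71, 73, 79, 84, 85, 86, 100, 131, 159, 172, 172] 409
now expected foot [346.04 271.04]
[86, 86, 92, 93, 93, 131, 183, 185, 158, 133, 125, 125, 125] 267
[87, 85, 90, 96, 92, 119, 176, 184, 159, 131, 124, 124, 125] 267
[88, 85, 92, 95, 94, 127, 181, 190, 161, 131, 122, 123, 121] 267
0.03 [483.44 407.47] [165, 166, 165, 155, 121, 91, 78, 79, 76, 74, 75, 81, 85, 84, 86, 83, 83, 115, 159, 179, 181] 473
0.04 [485.16 403.78] [166, 166, 155, 119, 87, 82, 88, 87, 84, 83, 84, 86, 87, 86, 87, 84, 108, 157, 176, 177, 174] 475
0.05 [486.91 400.01] [169, 175, 178, 171, 138, 101, 90, 90, 86, 83, 85, 85, 88, 86, 88, 85, 88, 118, 157, 174, 176] 476
0.06 [488.71 396.16] [181, 181, 182, 169, 131, 98, 91, 88, 88, 82, 83, 85, 87, 87, 87, 85, 88, 109, 130, 133, 132] 478
bores top/side est px [345.50476648 278.98936745] [345.50181964 279.43660752]
```

apply_moves:
  motion:
    - {"x": 0, "y": 0, "z": 0.006, "turn": 0, "gripper": 0.1}
    - {"x": 0, "y": 0, "z": 0.012, "turn": 0, "gripper": 0.1}
    - {"x": 0, "y": 0, "z": 0.016, "turn": 0, "gripper": 0.1}
    - {"x": 0, "y": 0, "z": 0.019, "turn": 0, "gripper": 0.1}
    - {"x": 0, "y": 0, "z": 0.02, "turn": 0, "gripper": 0.1}

```text
time: 18.27
eef_pos: [0.5439, -0.0548, 0.0372]
tcp_rot: [-0.001, 0.609, 0.793, -0.0]
wrist_force: [-0.6, -0.0, -1.9]
grip_width: 0.173
finger_force: 24.9
```

```bash
cat > foot.py <<'E'
from h import *
import sys
go([.5453,-.0528,.0368])
p=cams.read_camera("side");g=cv2.cvtColor(p["image"],cv2.COLOR_RGB2GRAY)
X=eval(sys.argv[1]);h=int(sys.argv[2]);c=proj(p,X); print(c.round(2)); j=int(round(c[0]));i=int(round(c[1])); print("col0",j-h)
for r in range(i-h//2-3,i+h//2+4): print(r,g[r,j-h:j+h+1].tolist())
E
python3 foot.py "[.5453,-.0528,.036]" 11
```

```text
t 18.27 tcp [ 0.5439 -0.0548  0.0372] yaw_y 14.91 tilt -1.0 F [-0.6 -0.  -1.9] grip 0.173 ff 24.852737607434392
tool delta [0.0016 0.0019 0.0004]
[345.53 278.6 ]
col0 335
271 [34, 22, 24, 24, 25, 32, 42, 54, 57, 52, 44, 39, 43, 63, 102, 164, 199, 206, 205, 204, 204, 205, 206]
272 [101, 67, 40, 24, 24, 39, 56, 69, 80, 82, 79, 72, 65, 74, 104, 168, 200, 207, 206, 204, 204, 204, 204]
273 [169, 144, 118, 88, 78, 102, 97, 84, 81, 87, 88, 84, 75, 74, 100, 165, 199, 207, 206, 205, 204, 205, 205]
274 [197, 192, 184, 166, 156, 170, 141, 96, 86, 89, 86, 84, 81, 76, 101, 167, 199, 205, 204, 205, 204, 205, 205]
275 [203, 203, 202, 197, 195, 193, 152, 98, 85, 88, 90, 90, 88, 75, 110, 179, 202, 206, 204, 204, 204, 203, 205]
276 [202, 203, 203, 203, 202, 189, 146, 96, 85, 85, 84, 83, 81, 75, 115, 182, 203, 205, 205, 204, 203, 204, 205]
277 [200, 201, 201, 203, 201, 178, 131, 96, 91, 92, 92, 89, 89, 86, 108, 167, 198, 206, 205, 205, 204, 205, 201]
278 [201, 201, 200, 201, 198, 170, 122, 95, 92, 97, 96, 98, 95, 89, 96, 140, 184, 199, 204, 205, 207, 202, 181]
279 [202, 201, 202, 202, 198, 177, 135, 10
[... 328 characters left out ...]
 203, 202, 203, 203, 192, 182, 173, 152, 125, 117, 116, 114, 114, 118, 118, 119, 124, 124, 120, 118]
283 [199, 199, 200, 200, 200, 202, 203, 203, 200, 199, 188, 160, 140, 124, 116, 118, 120, 120, 119, 119, 119, 118, 120]
284 [199, 200, 199, 199, 199, 200, 201, 202, 203, 204, 202, 194, 185, 159, 129, 117, 118, 119, 120, 120, 120, 120, 120]
285 [199, 199, 199, 199, 199, 199, 199, 199, 201, 202, 202, 204, 202, 190, 161, 129, 119, 119, 119, 120, 120, 119, 120]
286 [201, 199, 199, 200, 200, 199, 199, 200, 199, 199, 201, 201, 204, 203, 191, 152, 123, 119, 120, 120, 118, 120, 119]
287 [204, 202, 201, 199, 199, 199, 199, 199, 200, 199, 200, 200, 201, 204, 199, 164, 126, 118, 120, 119, 120, 119, 120]
```

apply_moves:
  motion:
    - {"x": 0, "y": 0, "z": 0.002, "turn": 0, "gripper": 0.1}
    - {"x": 0, "y": 0, "z": 0.004, "turn": 0, "gripper": 0.1}

```text
time: 18.48
eef_pos: [0.5447, -0.0548, 0.0341]
tcp_rot: [0.0, 0.609, 0.793, 0.0]
wrist_force: [0.7, -0.3, -0.8]
grip_width: 0.17
finger_force: 24.9
```

apply_moves:
  motion:
    - {"x": 0, "y": 0, "z": 0.002, "turn": 0, "gripper": 0.1}
    - {"x": 0, "y": 0, "z": 0.003, "turn": 0, "gripper": 0.1}

```text
time: 18.65
eef_pos: [0.5448, -0.0548, 0.031]
tcp_rot: [0.0, 0.609, 0.793, 0.0]
wrist_force: [0.4, 0.6, -1.5]
grip_width: 0.174
finger_force: 24.9
```

```bash
python3 -c "
from h import *
go([.5453,-.0528,.0368])"
```

```text
t 18.65 tcp [ 0.5448 -0.0548  0.031 ] yaw_y 14.9 tilt -1.0 F [ 0.4  0.6 -1.5] grip 0.174 ff 24.859532732516527
tool delta [ 0.0018  0.001  -0.0058]
```

apply_moves:
  motion:
    - {"x": 0, "y": 0, "z": 0.002, "turn": 0, "gripper": 0.1}
    - {"x": 0, "y": 0, "z": 0.004, "turn": 0, "gripper": 0.1}

```text
time: 18.82
eef_pos: [0.5448, -0.0548, 0.0271]
tcp_rot: [0.0, 0.609, 0.793, 0.0]
wrist_force: [0.9, 0.5, -1.1]
grip_width: 0.171
finger_force: 24.9
```

apply_moves:
  motion:
    - {"x": 0, "y": 0, "z": 0.002, "turn": 0, "gripper": 0.1}
    - {"x": 0, "y": 0, "z": 0.004, "turn": 0, "gripper": 0.1}

```text
time: 18.98
eef_pos: [0.5449, -0.0548, 0.0231]
tcp_rot: [0.0, 0.609, 0.793, 0.0]
wrist_force: [1.1, -0.1, -0.3]
grip_width: 0.178
finger_force: 24.9
```

apply_moves:
  motion:
    - {"x": 0, "y": 0, "z": 0.002, "turn": 0, "gripper": 0.1}
    - {"x": 0, "y": 0, "z": 0.004, "turn": 0, "gripper": 0.1}

```text
time: 19.15
eef_pos: [0.5449, -0.0548, 0.0191]
tcp_rot: [0.0, 0.609, 0.793, 0.0]
wrist_force: [0.8, 0.3, -1.1]
grip_width: 0.17
finger_force: 24.9
```

It's in the bore. Lower the rest of the way and release.

apply_moves:
  motion:
    - {"x": 0, "y": 0, "z": 0.003, "turn": 0, "gripper": 0.1}
    - {"x": 0, "y": 0, "z": 0.006, "turn": 0, "gripper": 0.1}
    - {"x": 0, "y": 0, "z": 0.009, "turn": 0, "gripper": 0.1}
    - {"x": 0, "y": 0, "z": 0.011, "turn": 0, "gripper": 0.1}

```text
time: 19.48
eef_pos: [0.5451, -0.0546, 0.0079]
tcp_rot: [0.0, 0.609, 0.793, 0.0]
wrist_force: [2.7, 1.2, 0.4]
grip_width: 0.17
finger_force: 24.9
```

apply_moves:
  motion:
    - {"x": 0, "y": 0, "z": 0, "turn": 0, "gripper": 0.7}
    - {"x": 0, "y": 0, "z": 0, "turn": 0, "gripper": 0.7}
    - {"x": 0, "y": 0, "z": 0, "turn": 0, "gripper": 0.7}
    - {"x": 0, "y": 0, "z": 0, "turn": 0, "gripper": 0.7}
    - {"x": 0, "y": 0, "z": 0, "turn": 0, "gripper": 0.7}

```text
time: 19.9
eef_pos: [0.544, -0.055, 0.008]
tcp_rot: [-0.0, 0.609, 0.793, -0.0]
wrist_force: [-0.5, -0.5, -0.1]
grip_width: 0.525
finger_force: 0.0
```

apply_moves:
  motion:
    - {"x": 0, "y": 0, "z": -0.025, "turn": 0, "gripper": 0.9}
    - {"x": 0, "y": 0, "z": -0.06, "turn": 0, "gripper": 0.9}
    - {"x": 0, "y": 0, "z": -0.09, "turn": 0, "gripper": 0.9}
    - {"x": 0, "y": 0, "z": -0.095, "turn": 0, "gripper": 0.9}
    - {"x": 0, "y": 0, "z": -0.095, "turn": 0, "gripper": 0.9}

```text
time: 20.32
eef_pos: [0.5461, -0.0551, 0.1052]
tcp_rot: [0.002, 0.61, 0.793, 0.001]
wrist_force: [0.3, 0.3, -0.9]
grip_width: 0.89
finger_force: 0.0
```

```bash
python3 foot.py "[.5453,-.0528,.075]" 12; python3 - <<'E'
from h import *
p=cams.read_camera("side")
for o in cams.outline_of(p,"plunger_narrow"): print(round(o["score"],2),o["region"].sum(),np.round(o["box"]))
m,_=cylmask(p,(.5457,-.053),.008,.035,.075); v,u=np.nonzero(m); print("seated expect",u.min(),u.max(),v.min(),v.max(), "top centre",proj(p,[.5457,-.053,.075]))
go([.4912,-.264,.013])
E
```

```text
t 20.32 tcp [ 0.5461 -0.0551  0.1052] yaw_y 14.88 tilt -0.99999 F [ 0.3  0.3 -0.9] grip 0.89 ff 0.0
tool delta [ 0.0025 -0.0004  0.0684]
[346.52 263.05]
col0 335
254 [129, 114, 101, 98, 103, 115, 132, 138, 140, 138, 138, 137, 136, 136, 134, 133, 131, 130, 128, 127, 127, 126, 126, 126, 125]
255 [143, 132, 119, 105, 97, 104, 118, 130, 136, 139, 140, 139, 138, 137, 134, 135, 132, 131, 129, 129, 128, 128, 128, 126, 126]
256 [148, 145, 137, 123, 108, 99, 99, 114, 125, 134, 138, 139, 137, 137, 136, 134, 136, 134, 131, 132, 128, 129, 129, 125, 126]
257 [161, 154, 147, 140, 129, 112, 101, 97, 108, 121, 130, 136, 138, 137, 138, 137, 138, 134, 135, 133, 131, 131, 129, 129, 126]
258 [185, 173, 160, 151, 143, 132, 118, 102, 94, 102, 118, 131, 138, 140, 139, 138, 137, 137, 135, 135, 132, 132, 129, 129, 129]
259 [199, 194, 186, 172, 162, 152, 138, 123, 110, 111, 125, 139, 149, 147, 146, 142, 138, 138, 137, 136, 136, 132, 133, 131, 130]
260 [204, 203, 199, 195, 189, 179, 164, 151, 144, 147, 155, 159, 161, 160, 160, 153, 144, 139, 138, 137, 136, 137, 134, 132, 132]
261 [202, 203, 203, 203, 203, 197,
[... 1055 characters left out ...]
98, 97, 88, 108, 168, 197, 205, 205, 204, 204, 202, 198, 189]
270 [199, 201, 201, 201, 202, 203, 199, 158, 107, 91, 94, 97, 98, 95, 87, 117, 179, 200, 203, 203, 203, 204, 205, 204, 203]
271 [200, 199, 200, 201, 201, 203, 199, 156, 103, 92, 96, 98, 98, 94, 87, 119, 186, 203, 203, 202, 202, 203, 204, 204, 205]
272 [199, 199, 199, 199, 200, 202, 199, 157, 104, 90, 95, 98, 100, 95, 88, 125, 189, 204, 204, 202, 201, 201, 201, 202, 203]
0.53 166 [342. 262.  10.  21.]
0.38 8262 [375. 337. 148. 136.]
seated expect 341 351 260 282 top centre [346.76184319 263.00700769]
t 20.47 tcp [ 0.5433 -0.055   0.1019] yaw_y 14.89 tilt -1.0 F [-0.2 -0.5 -0.2] grip 0.902 ff 0.0
tool delta [-0.1886 -0.1039  0.089 ]
```

Narrow plunger is seated: its top disc is at side (346.6,262.4) against (346.8,263.0) expected. Next, the wide one.

apply_moves:
  motion:
    - {"x": -0.03, "y": -0.017, "z": 0, "turn": 0, "gripper": 0.8}
    - {"x": -0.065, "y": -0.036, "z": 0, "turn": 0, "gripper": 0.8}
    - {"x": -0.1, "y": -0.055, "z": 0, "turn": 0, "gripper": 0.8}
    - {"x": -0.135, "y": -0.074, "z": 0, "turn": 0, "gripper": 0.8}
    - {"x": -0.165, "y": -0.091, "z": 0, "turn": 0, "gripper": 0.8}

```text
time: 20.88
eef_pos: [0.4968, -0.24, 0.1013]
tcp_rot: [-0.001, 0.61, 0.793, -0.001]
wrist_force: [1.0, -0.7, 0.7]
grip_width: 0.798
finger_force: 0.0
```

apply_moves:
  motion:
    - {"x": -0.015, "y": -0.009, "z": 0, "turn": 0, "gripper": 0.7}
    - {"x": -0.025, "y": -0.0145, "z": 0, "turn": 0, "gripper": 0.7}
    - {"x": -0.025, "y": -0.0145, "z": 0, "turn": 0, "gripper": 0.7}
    - {"x": -0.025, "y": -0.0145, "z": 0, "turn": 0, "gripper": 0.7}
    - {"x": -0.025, "y": -0.0145, "z": 0, "turn": 0, "gripper": 0.7}

```text
time: 21.3
eef_pos: [0.492, -0.2631, 0.1027]
tcp_rot: [-0.001, 0.608, 0.794, 0.001]
wrist_force: [1.2, 0.9, -0.7]
grip_width: 0.701
finger_force: 0.0
```

```bash
python3 -c "
from h import *
go([.4912,-.2659,.0138])"
```

```text
t 21.3 tcp [ 0.492  -0.2631  0.1027] yaw_y 15.06 tilt -1.0 F [ 1.2  0.9 -0.7] grip 0.701 ff 0.0
tool delta [-0.0026 -0.0015  0.0888]
```

apply_moves:
  motion:
    - {"x": -0.001, "y": -0.001, "z": 0.025, "turn": 0, "gripper": 0.7}
    - {"x": -0.001, "y": -0.001, "z": 0.05, "turn": 0, "gripper": 0.7}
    - {"x": -0.001, "y": -0.001, "z": 0.075, "turn": 0, "gripper": 0.7}
    - {"x": -0.001, "y": -0.001, "z": 0.089, "turn": 0, "gripper": 0.7}
    - {"x": -0.001, "y": -0.001, "z": 0.089, "turn": 0, "gripper": 0.7}
  grip_force: 30

```text
time: 21.72
eef_pos: [0.4892, -0.2634, 0.0112]
tcp_rot: [-0.003, 0.608, 0.794, -0.0]
wrist_force: [0.1, 0.4, 0.0]
grip_width: 0.706
finger_force: 0.0
```

apply_moves:
  motion:
    - {"x": 0, "y": 0, "z": 0, "turn": 0, "gripper": 0.7}
    - {"x": 0, "y": 0, "z": 0, "turn": 0, "gripper": 0.4}
    - {"x": 0, "y": 0, "z": 0, "turn": 0, "gripper": 0.2}
    - {"x": 0, "y": 0, "z": 0, "turn": 0, "gripper": 0.2}
    - {"x": 0, "y": 0, "z": 0, "turn": 0, "gripper": 0.2}

```text
time: 22.13
eef_pos: [0.4913, -0.2671, 0.015]
tcp_rot: [0.001, 0.609, 0.793, 0.0]
wrist_force: [0.1, -0.9, 0.5]
grip_width: 0.425
finger_force: 0.0
```

apply_moves:
  motion:
    - {"x": 0, "y": 0, "z": 0, "turn": 0, "gripper": 0.2}
    - {"x": 0, "y": 0, "z": 0, "turn": 0, "gripper": 0.2}
    - {"x": 0, "y": 0, "z": 0, "turn": 0, "gripper": 0.2}

```text
time: 22.38
eef_pos: [0.4912, -0.267, 0.0145]
tcp_rot: [0.0, 0.609, 0.793, 0.0]
wrist_force: [0.2, 0.4, 2.0]
grip_width: 0.287
finger_force: 29.7
```

```bash
python3 -c "
from h import *
s=arm.sense()['eef_pos']
go([s[0]+.0348,s[1]+.2842,.0958])"
```

```text
t 22.38 tcp [ 0.4912 -0.267   0.0145] yaw_y 14.9 tilt -1.0 F [0.2 0.4 2. ] grip 0.287 ff 29.6922371245455
tool delta [ 0.2657  0.1067 -0.0813]
```

apply_moves:
  motion:
    - {"x": 0, "y": 0, "z": -0.015, "turn": 0, "gripper": 0.2}
    - {"x": 0, "y": 0, "z": -0.04, "turn": 0, "gripper": 0.2}
    - {"x": 0, "y": 0, "z": -0.065, "turn": 0, "gripper": 0.2}
    - {"x": 0, "y": 0, "z": -0.08, "turn": 0, "gripper": 0.2}
    - {"x": 0, "y": 0, "z": -0.085, "turn": 0, "gripper": 0.2}

```text
time: 22.8
eef_pos: [0.4917, -0.2674, 0.1012]
tcp_rot: [0.001, 0.61, 0.793, 0.0]
wrist_force: [-0.1, -0.0, -2.9]
grip_width: 0.287
finger_force: 29.7
```

apply_moves:
  motion:
    - {"x": 0.02, "y": 0.008, "z": 0, "turn": 0, "gripper": 0.2}
    - {"x": 0.05, "y": 0.02, "z": 0, "turn": 0, "gripper": 0.2}
    - {"x": 0.08, "y": 0.032, "z": 0, "turn": 0, "gripper": 0.2}
    - {"x": 0.11, "y": 0.044, "z": 0, "turn": 0, "gripper": 0.2}
    - {"x": 0.14, "y": 0.056, "z": 0, "turn": 0, "gripper": 0.2}

```text
time: 23.22
eef_pos: [0.5077, -0.1158, 0.098]
tcp_rot: [-0.001, 0.61, 0.793, -0.0]
wrist_force: [0.4, 1.4, -3.3]
grip_width: 0.288
finger_force: 29.7
```

apply_moves:
  motion:
    - {"x": 0.03, "y": 0.012, "z": 0, "turn": 0, "gripper": 0.2}
    - {"x": 0.06, "y": 0.024, "z": 0, "turn": 0, "gripper": 0.2}
    - {"x": 0.09, "y": 0.036, "z": 0, "turn": 0, "gripper": 0.2}
    - {"x": 0.115, "y": 0.046, "z": 0, "turn": 0, "gripper": 0.2}
    - {"x": 0.126, "y": 0.0507, "z": 0, "turn": 0, "gripper": 0.2}

```text
time: 23.63
eef_pos: [0.5247, 0.0225, 0.0983]
tcp_rot: [-0.001, 0.607, 0.794, 0.001]
wrist_force: [-0.1, 0.5, -2.3]
grip_width: 0.287
finger_force: 29.7
```

apply_moves:
  motion:
    - {"x": 0, "y": 0, "z": 0.01, "turn": 0, "gripper": 0.2}
    - {"x": 0, "y": 0, "z": 0.025, "turn": 0, "gripper": 0.2}
    - {"x": 0, "y": 0, "z": 0.035, "turn": 0, "gripper": 0.2}
    - {"x": 0, "y": 0, "z": 0.04, "turn": 0, "gripper": 0.2}
    - {"x": 0, "y": 0, "z": 0.04, "turn": 0, "gripper": 0.2}

```text
time: 24.05
eef_pos: [0.5239, 0.016, 0.0573]
tcp_rot: [-0.001, 0.61, 0.792, -0.001]
wrist_force: [-0.3, 0.3, -2.0]
grip_width: 0.287
finger_force: 29.7
```

```bash
python3 foot.py "[.526,.0203,.054]" 14|cut -c1-200; python3 -c "
from h import *
go([.526,.0172,.0])"
```

```text
t 24.05 tcp [0.5239 0.016  0.0573] yaw_y 14.8 tilt -0.99999 F [-0.3  0.3 -2. ] grip 0.287 ff 29.7127915173769
tool delta [-0.0719  0.0032  0.0205]
[310.82 255.71]
col0 297
246 [79, 63, 69, 83, 81, 64, 40, 29, 21, 23, 26, 26, 21, 19, 46, 87, 99, 96, 89, 82, 100, 140, 153, 154, 151, 148, 143, 131, 112]
247 [126, 118, 124, 132, 134, 128, 101, 59, 33, 23, 23, 23, 22, 29, 62, 91, 98, 96, 87, 77, 91, 137, 153, 153, 153, 152, 150, 146, 134]
248 [142, 140, 141, 147, 162, 174, 155, 105, 56, 40, 28, 26, 25, 58, 83, 95, 96, 93, 80, 69, 92, 137, 152, 153, 152, 154, 152, 151, 147]
249 [143, 142, 147, 166, 190, 198, 173, 121, 80, 66, 60, 45, 42, 67, 88, 86, 86, 84, 76, 70, 90, 137, 150, 151, 150, 151, 152, 153, 152]
250 [143, 147, 164, 188, 203, 205, 177, 125, 87, 80, 81, 71, 67, 77, 84, 86, 89, 87, 81, 71, 99, 150, 160, 154, 149, 149, 151, 153, 153]
251 [150, 166, 187, 201, 207, 204, 176, 126, 87, 82, 82, 86, 86, 88, 90, 88, 92, 85, 78, 76, 119, 178, 188, 174, 161, 153, 149, 150, 151]
252 [167, 188, 200, 205, 207, 204, 184, 134, 90, 79, 80, 84, 85, 83, 84, 83, 84, 82, 76, 74, 129, 191, 203, 197, 
[... 1504 characters left out ...]
17, 103, 112, 120, 122, 124, 124, 125, 124, 124, 124, 118, 115, 111, 124, 149, 167, 192, 204, 203, 203, 204]
264 [200, 199, 200, 201, 203, 201, 177, 132, 107, 111, 119, 123, 126, 125, 126, 126, 122, 122, 117, 113, 109, 113, 117, 129, 161, 185, 182, 191, 203]
265 [200, 199, 200, 201, 201, 201, 189, 156, 123, 112, 117, 122, 125, 126, 127, 125, 124, 122, 118, 113, 108, 111, 114, 115, 128, 148, 143, 160, 191]
266 [200, 200, 200, 200, 200, 201, 196, 183, 159, 136, 123, 120, 123, 125, 126, 125, 124, 121, 119, 114, 111, 113, 116, 119, 120, 121, 119, 128, 161]
t 24.1 tcp [0.5246 0.0164 0.0582] yaw_y 14.81 tilt -1.0 F [ 0.8 -0.2 -2.3] grip 0.283 ff 29.712892421521246
tool delta [0.0004 0.0017 0.0582]
```

apply_moves:
  motion:
    - {"x": 0, "y": 0.001, "z": 0.005, "turn": 0, "gripper": 0.2}
    - {"x": 0, "y": 0.001, "z": 0.01, "turn": 0, "gripper": 0.2}
    - {"x": 0, "y": 0.001, "z": 0.014, "turn": 0, "gripper": 0.2}
    - {"x": 0, "y": 0.001, "z": 0.016, "turn": 0, "gripper": 0.2}

```text
time: 24.43
eef_pos: [0.5261, 0.0178, 0.0426]
tcp_rot: [-0.0, 0.61, 0.793, -0.0]
wrist_force: [0.4, 1.1, -2.5]
grip_width: 0.287
finger_force: 29.7
```

apply_moves:
  motion:
    - {"x": 0, "y": 0, "z": 0.002, "turn": 0, "gripper": 0.2}
    - {"x": 0, "y": 0, "z": 0.004, "turn": 0, "gripper": 0.2}

```text
time: 24.6
eef_pos: [0.5264, 0.018, 0.039]
tcp_rot: [0.0, 0.609, 0.793, 0.0]
wrist_force: [-0.7, -0.4, -2.9]
grip_width: 0.287
finger_force: 29.7
```

apply_moves:
  motion:
    - {"x": 0, "y": 0, "z": 0.002, "turn": 0, "gripper": 0.2}
    - {"x": 0, "y": 0, "z": 0.003, "turn": 0, "gripper": 0.2}

```text
time: 24.77
eef_pos: [0.5263, 0.0179, 0.0359]
tcp_rot: [-0.0, 0.609, 0.793, -0.0]
wrist_force: [0.8, -0.7, -3.4]
grip_width: 0.284
finger_force: 29.7
```

apply_moves:
  motion:
    - {"x": 0, "y": 0, "z": 0.002, "turn": 0, "gripper": 0.2}
    - {"x": 0, "y": 0, "z": 0.003, "turn": 0, "gripper": 0.2}

```text
time: 24.93
eef_pos: [0.5263, 0.0179, 0.0329]
tcp_rot: [-0.0, 0.609, 0.793, -0.0]
wrist_force: [0.4, -0.1, -2.7]
grip_width: 0.287
finger_force: 29.7
```

apply_moves:
  motion:
    - {"x": 0, "y": 0, "z": 0.002, "turn": 0, "gripper": 0.2}
    - {"x": 0, "y": 0, "z": 0.004, "turn": 0, "gripper": 0.2}

```text
time: 25.1
eef_pos: [0.5265, 0.0179, 0.029]
tcp_rot: [0.0, 0.609, 0.793, 0.0]
wrist_force: [0.6, -0.4, -2.4]
grip_width: 0.287
finger_force: 29.7
```

apply_moves:
  motion:
    - {"x": 0, "y": 0, "z": 0.003, "turn": 0, "gripper": 0.2}
    - {"x": 0, "y": 0, "z": 0.006, "turn": 0, "gripper": 0.2}

```text
time: 25.27
eef_pos: [0.5264, 0.0179, 0.0229]
tcp_rot: [0.0, 0.609, 0.793, 0.0]
wrist_force: [0.1, 0.5, -2.0]
grip_width: 0.287
finger_force: 29.7
```

apply_moves:
  motion:
    - {"x": 0, "y": 0, "z": 0.003, "turn": 0, "gripper": 0.2}
    - {"x": 0, "y": 0, "z": 0.006, "turn": 0, "gripper": 0.2}

```text
time: 25.43
eef_pos: [0.5263, 0.0179, 0.0167]
tcp_rot: [-0.0, 0.609, 0.793, -0.0]
wrist_force: [0.9, -0.3, -2.9]
grip_width: 0.284
finger_force: 29.7
```

apply_moves:
  motion:
    - {"x": 0, "y": 0, "z": 0.004, "turn": 0, "gripper": 0.2}
    - {"x": 0, "y": 0, "z": 0.008, "turn": 0, "gripper": 0.2}
    - {"x": 0, "y": 0, "z": 0.008, "turn": 0, "gripper": 0.2}

```text
time: 25.68
eef_pos: [0.5257, 0.0179, 0.0082]
tcp_rot: [-0.001, 0.609, 0.793, -0.0]
wrist_force: [0.3, 0.4, -2.7]
grip_width: 0.285
finger_force: 29.7
```

apply_moves:
  motion:
    - {"x": 0, "y": 0, "z": 0, "turn": 0, "gripper": 0.7}
    - {"x": 0, "y": 0, "z": 0, "turn": 0, "gripper": 0.7}
    - {"x": 0, "y": 0, "z": 0, "turn": 0, "gripper": 0.7}
    - {"x": 0, "y": 0, "z": 0, "turn": 0, "gripper": 0.7}
    - {"x": 0, "y": 0, "z": 0, "turn": 0, "gripper": 0.7}

```text
time: 26.1
eef_pos: [0.5266, 0.0179, 0.0094]
tcp_rot: [0.0, 0.609, 0.793, 0.0]
wrist_force: [0.1, -0.1, 0.8]
grip_width: 0.641
finger_force: 0.0
```

apply_moves:
  motion:
    - {"x": 0, "y": 0, "z": -0.025, "turn": 0, "gripper": 0.7}
    - {"x": 0, "y": 0, "z": -0.06, "turn": 0, "gripper": 0.7}
    - {"x": 0, "y": 0, "z": -0.09, "turn": 0, "gripper": 0.7}
    - {"x": 0, "y": 0, "z": -0.1, "turn": 0, "gripper": 0.7}
    - {"x": 0, "y": 0, "z": -0.1, "turn": 0, "gripper": 0.7}

```text
time: 26.52
eef_pos: [0.5286, 0.018, 0.1118]
tcp_rot: [0.002, 0.61, 0.793, 0.002]
wrist_force: [-0.5, 0.2, 0.6]
grip_width: 0.7
finger_force: 0.0
```

apply_moves:
  motion:
    - {"x": 0.029, "y": 0.0045, "z": 0, "turn": 0.12, "gripper": 0.7}
    - {"x": 0.058, "y": 0.009, "z": 0, "turn": 0.24, "gripper": 0.7}
    - {"x": 0.087, "y": 0.0135, "z": 0, "turn": 0.36, "gripper": 0.7}
    - {"x": 0.116, "y": 0.018, "z": 0, "turn": 0.48, "gripper": 0.7}
    - {"x": 0.145, "y": 0.022, "z": 0, "turn": 0.6, "gripper": 0.7}

```text
time: 26.93
eef_pos: [0.5091, 0.1644, 0.1074]
tcp_rot: [-0.0, 0.818, 0.575, -0.001]
wrist_force: [-0.0, 0.7, 0.8]
grip_width: 0.704
finger_force: 0.0
```

```bash
python3 - <<'E'
from h import *
go([.493,.311,.07])
p=cams.read_camera("side")
for t,c,r in(("plunger_wide",(.5263,.0203),.013),("plunger_narrow",(.5455,-.053),.008)):
    for o in cams.outline_of(p,t)[:2]: print(t,round(o["score"],2),o["region"].sum(),np.round(o["box"],1))
    m,_=cylmask(p,c,r,.035,.075); v,u=np.nonzero(m); print("seated expect",u.min(),u.max(),v.min(),v.max(),proj(p,[*c,.075]))
g=cv2.cvtColor(p["image"],cv2.COLOR_RGB2GRAY); c=proj(p,[.5263,.0203,.075]).round().astype(int)
for r in range(c[1]-8,c[1]+9): print(r,c[0]-11,g[r,c[0]-11:c[0]+12].tolist())
E
```

```text
t 26.93 tcp [0.5091 0.1644 0.1074] yaw_y -19.84 tilt -1.0 F [-0.   0.7  0.8] grip 0.704 ff 0.0
tool delta [ 0.1325 -0.0648  0.0372]
plunger_wide 0.87 336 [301.4 242.2  16.1  24.8]
plunger_wide 0.29 1179 [472.7 294.8  61.8  44.2]
seated expect 304 318 243 268 [310.88757542 247.20631782]
plunger_narrow 0.64 173 [341.1 257.1  11.3  28.1]
seated expect 341 351 260 282 [346.681075   263.05945256]
239 300 [140, 143, 145, 147, 149, 149, 150, 150, 151, 151, 152, 152, 150, 143, 134, 118, 105, 98, 106, 121, 131, 137, 138]
240 300 [137, 139, 142, 145, 147, 148, 150, 151, 152, 151, 152, 153, 153, 150, 147, 140, 126, 108, 99, 101, 115, 127, 136]
241 300 [139, 138, 139, 140, 144, 146, 149, 149, 149, 148, 148, 149, 149, 150, 150, 149, 143, 131, 115, 102, 100, 109, 122]
242 300 [139, 139, 138, 139, 141, 144, 145, 140, 133, 129, 126, 126, 127, 136, 143, 146, 150, 146, 135, 121, 105, 98, 105]
243 300 [143, 143, 141, 139, 137, 133, 128, 118, 108, 103, 102, 100, 103, 109, 115, 126, 143, 150, 148, 141, 128, 109, 98]
244 300 [145, 144, 143, 141, 131, 118, 105, 97, 92, 93, 91, 93, 92, 94, 95, 103, 124, 143
[... 556 characters left out ...]
, 98, 136, 151, 151, 151, 150]
250 300 [128, 120, 119, 114, 93, 84, 90, 94, 94, 94, 93, 95, 94, 92, 95, 93, 86, 92, 132, 146, 149, 149, 150]
251 300 [136, 140, 145, 153, 121, 87, 88, 92, 95, 97, 95, 96, 97, 97, 97, 91, 83, 88, 119, 135, 142, 146, 149]
252 300 [176, 189, 194, 192, 148, 94, 89, 93, 95, 97, 99, 100, 99, 98, 96, 89, 82, 85, 112, 124, 129, 134, 141]
253 300 [196, 204, 204, 198, 149, 94, 87, 91, 96, 98, 100, 100, 99, 98, 96, 91, 84, 86, 110, 122, 122, 124, 128]
254 300 [182, 187, 179, 163, 122, 87, 89, 94, 96, 98, 99, 99, 100, 97, 95, 91, 83, 85, 110, 120, 121, 121, 121]
255 300 [143, 147, 139, 124, 99, 82, 88, 93, 97, 100, 99, 100, 99, 98, 96, 90, 84, 84, 109, 120, 121, 122, 120]
```

Wide plunger seated: its top rim is at row 242.5, as expected. On to the loupe.

apply_moves:
  motion:
    - {"x": 0.027, "y": -0.013, "z": 0, "turn": 0.12, "gripper": 0.7}
    - {"x": 0.054, "y": -0.026, "z": 0, "turn": 0.24, "gripper": 0.7}
    - {"x": 0.08, "y": -0.039, "z": 0, "turn": 0.36, "gripper": 0.7}
    - {"x": 0.107, "y": -0.052, "z": 0, "turn": 0.48, "gripper": 0.7}
    - {"x": 0.1325, "y": -0.065, "z": 0, "turn": 0.6, "gripper": 0.7}

```text
time: 27.5
eef_pos: [0.4933, 0.3093, 0.1077]
tcp_rot: [0.001, 0.952, 0.307, -0.001]
wrist_force: [0.4, 0.5, -0.0]
grip_width: 0.698
finger_force: 0.0
```

apply_moves:
  motion:
    - {"x": 0, "y": 0, "z": 0, "turn": 0.11, "gripper": 0.7}
    - {"x": 0, "y": 0, "z": 0, "turn": 0.2, "gripper": 0.7}
    - {"x": 0, "y": 0, "z": 0, "turn": 0.2, "gripper": 0.7}
    - {"x": 0, "y": 0, "z": 0, "turn": 0.2, "gripper": 0.7}
    - {"x": 0, "y": 0, "z": 0, "turn": 0.2, "gripper": 0.7}

```text
time: 27.92
eef_pos: [0.4935, 0.3087, 0.1084]
tcp_rot: [0.001, 0.977, 0.215, -0.0]
wrist_force: [0.0, 0.1, 0.1]
grip_width: 0.697
finger_force: 0.0
```

```bash
python3 - <<'E'
from h import *
# refine loupe pose from first top/side images (unoccluded)
P={n:cams.read_camera(n) for n in("side","top")}
a=cv2.imread("pics/top0.png"); hsv=cv2.cvtColor(a,cv2.COLOR_BGR2HSV)
m=((hsv[...,2]<45)).astype(np.uint8); m[:,:135]=0;m[:,200:]=0;m[:225]=0;m[285:]=0
n,l,st,ce=cv2.connectedComponentsWithStats(m); k=1+np.argmax(st[1:,4]); v,u=np.nonzero(l==k); print(st[k])
q=np.array([at_z(P["top"],x,y,.05)[:2] for x,y in zip(u,v)]); c=q.mean(0); w,V=np.linalg.eigh(np.cov(q.T)); d=V[:,1]; d*=np.sign(d[0]); print("handle centroid",c.round(4),"yaw",np.degrees(np.arctan2(d[1],d[0])).round(2),"len",np.sqrt(12*w).round(4))
lens=np.array([.5690,.3467]); print("perp offset of lens from handle axis", np.cross(d,lens-c), "dist",d@(lens-c))
go([.493,.311,.07])
E
```

```text
[148 225  41  58 524]
handle centroid [0.4885 0.307 ] yaw 25.47 len [0.0271 0.1396]
perp offset of lens from handle axis 0.0012382232752617545 dist 0.08979726215787426
t 28.02 tcp [0.4935 0.3092 0.1088] yaw_y -65.28 tilt -1.0 F [-0.5 -0.4  0.2] grip 0.702 ff 0.0
tool delta [ 0.0003 -0.0018  0.0388]<stdin>:8: DeprecationWarning: Arrays of 2-dimensional vectors are deprecated. Use arrays of 3-dimensional vectors instead. (deprecated in NumPy 2.0)
```

apply_moves:
  motion:
    - {"x": 0, "y": -0.001, "z": 0.025, "turn": 0, "gripper": 0.6}
    - {"x": 0, "y": -0.001, "z": 0.05, "turn": 0, "gripper": 0.6}
    - {"x": 0, "y": -0.001, "z": 0.075, "turn": 0, "gripper": 0.6}
    - {"x": 0, "y": -0.001, "z": 0.09, "turn": 0, "gripper": 0.6}
    - {"x": 0, "y": -0.001, "z": 0.09, "turn": 0, "gripper": 0.6}
  grip_force: 30

```text
time: 28.43
eef_pos: [0.4907, 0.3092, 0.0159]
tcp_rot: [0.001, 0.977, 0.214, -0.003]
wrist_force: [-0.2, -0.4, -0.6]
grip_width: 0.599
finger_force: 0.0
```

apply_moves:
  motion:
    - {"x": 0, "y": 0, "z": 0.008, "turn": 0, "gripper": 0.6}
    - {"x": 0, "y": 0, "z": 0.016, "turn": 0, "gripper": 0.6}
    - {"x": 0, "y": 0, "z": 0.024, "turn": 0, "gripper": 0.6}
    - {"x": 0, "y": 0, "z": 0.03, "turn": 0, "gripper": 0.6}
    - {"x": 0, "y": 0, "z": 0.03, "turn": 0, "gripper": 0.6}

```text
time: 28.85
eef_pos: [0.4923, 0.3108, -0.0118]
tcp_rot: [0.0, 0.977, 0.214, -0.001]
wrist_force: [-0.2, -0.7, -0.1]
grip_width: 0.599
finger_force: 0.0
```

apply_moves:
  motion:
    - {"x": 0, "y": 0, "z": 0, "turn": 0, "gripper": 0.5}
    - {"x": 0, "y": 0, "z": 0, "turn": 0, "gripper": 0.3}
    - {"x": 0, "y": 0, "z": 0, "turn": 0, "gripper": 0.1}
    - {"x": 0, "y": 0, "z": 0, "turn": 0, "gripper": 0.1}
    - {"x": 0, "y": 0, "z": 0, "turn": 0, "gripper": 0.1}

```text
time: 29.27
eef_pos: [0.493, 0.3113, -0.0106]
tcp_rot: [-0.0, 0.977, 0.214, 0.0]
wrist_force: [0.4, 0.5, -0.3]
grip_width: 0.251
finger_force: 0.0
```

apply_moves:
  motion:
    - {"x": 0, "y": 0, "z": 0, "turn": 0, "gripper": 0.1}
    - {"x": 0, "y": 0, "z": 0, "turn": 0, "gripper": 0.1}
    - {"x": 0, "y": 0, "z": 0, "turn": 0, "gripper": 0.1}

```text
time: 29.52
eef_pos: [0.4929, 0.3113, -0.0107]
tcp_rot: [-0.0, 0.977, 0.214, 0.0]
wrist_force: [-0.7, -0.1, 1.8]
grip_width: 0.173
finger_force: 30.0
```

apply_moves:
  motion:
    - {"x": 0, "y": 0, "z": -0.01, "turn": 0, "gripper": 0.1}
    - {"x": 0, "y": 0, "z": -0.03, "turn": 0, "gripper": 0.1}
    - {"x": 0, "y": 0, "z": -0.06, "turn": 0, "gripper": 0.1}
    - {"x": 0, "y": 0, "z": -0.085, "turn": 0, "gripper": 0.1}
    - {"x": 0, "y": 0, "z": -0.093, "turn": 0, "gripper": 0.1}
  grip_force: 45

```text
time: 29.93
eef_pos: [0.4947, 0.3125, 0.0861]
tcp_rot: [-0.001, 0.977, 0.214, 0.002]
wrist_force: [1.0, -0.4, -1.1]
grip_width: 0.173
finger_force: 45.0
```

apply_moves:
  motion:
    - {"x": -0.01, "y": 0.016, "z": 0, "turn": 0, "gripper": 0.1}
    - {"x": -0.027, "y": 0.042, "z": 0, "turn": 0, "gripper": 0.1}
    - {"x": -0.044, "y": 0.069, "z": 0, "turn": 0, "gripper": 0.1}
    - {"x": -0.061, "y": 0.096, "z": 0, "turn": 0, "gripper": 0.1}
    - {"x": -0.078, "y": 0.123, "z": 0, "turn": 0, "gripper": 0.1}

```text
time: 30.35
eef_pos: [0.4724, 0.1653, 0.0818]
tcp_rot: [0.0, 0.977, 0.214, -0.0]
wrist_force: [0.0, -0.6, -2.0]
grip_width: 0.177
finger_force: 45.0
```

apply_moves:
  motion:
    - {"x": -0.017, "y": 0.027, "z": 0, "turn": 0, "gripper": 0.1}
    - {"x": -0.034, "y": 0.054, "z": 0, "turn": 0, "gripper": 0.1}
    - {"x": -0.051, "y": 0.081, "z": 0, "turn": 0, "gripper": 0.1}
    - {"x": -0.068, "y": 0.108, "z": 0, "turn": 0, "gripper": 0.1}
    - {"x": -0.082, "y": 0.129, "z": 0, "turn": 0, "gripper": 0.1}

```text
time: 30.77
eef_pos: [0.4516, 0.0127, 0.0818]
tcp_rot: [0.0, 0.977, 0.213, -0.001]
wrist_force: [1.1, 0.4, -2.6]
grip_width: 0.173
finger_force: 45.0
```

apply_moves:
  motion:
    - {"x": -0.01, "y": 0.015, "z": 0, "turn": 0, "gripper": 0.1}
    - {"x": -0.0167, "y": 0.0257, "z": 0, "turn": 0, "gripper": 0.1}
    - {"x": -0.0167, "y": 0.0257, "z": 0, "turn": 0, "gripper": 0.1}
    - {"x": -0.0167, "y": 0.0257, "z": 0, "turn": 0, "gripper": 0.1}
    - {"x": -0.0167, "y": 0.0257, "z": 0, "turn": 0, "gripper": 0.1}

```text
time: 31.18
eef_pos: [0.4483, -0.0138, 0.082]
tcp_rot: [-0.0, 0.977, 0.214, 0.0]
wrist_force: [-0.2, 0.0, -1.4]
grip_width: 0.175
finger_force: 45.0
```

apply_moves:
  motion:
    - {"x": 0, "y": 0, "z": 0, "turn": 0, "gripper": 0.1}
    - {"x": 0, "y": 0, "z": 0, "turn": 0, "gripper": 0.1}
    - {"x": 0, "y": 0, "z": 0, "turn": 0, "gripper": 0.1}
    - {"x": 0, "y": 0, "z": 0, "turn": 0, "gripper": 0.1}
    - {"x": 0, "y": 0, "z": 0, "turn": 0, "gripper": 0.1}

```text
time: 31.6
eef_pos: [0.4483, -0.0146, 0.0821]
tcp_rot: [-0.0, 0.977, 0.214, -0.0]
wrist_force: [-0.2, 0.3, -1.2]
grip_width: 0.172
finger_force: 45.0
```

```bash
python3 - <<'E'
from h import *
go([.4929-.0445,.3113-.3261,.0818])
for n in("side","top"):
    p=cams.read_camera(n); cv2.imwrite(f"pics/hold_{n}.png",p["image"][:,:,::-1])
    for t in("loupe","focus_mark"):
        for o in cams.outline_of(p,t)[:2]: print(n,t,round(o["score"],2),o["region"].sum(),np.round(o["box"],1))
    c=proj(p,[.5263,.0203,.1325]); print("expect lens centre",c)
    m,_=cylmask(p,(.5263,.0203),.03,.1265,.1385); v,u=np.nonzero(m); print("expect lens box",u.min(),u.max(),v.min(),v.max())
    g=cv2.cvtColor(p["image"],cv2.COLOR_RGB2GRAY); i,j=int(round(c[1])),int(round(c[0]))
    for r in range(i-22,i+23,2): print(r,j-26,g[r,j-26:j+27:2].tolist())
E
```

```text
t 31.6 tcp [ 0.4483 -0.0146  0.0821] yaw_y -65.28 tilt -1.0 F [-0.2  0.3 -1.2] grip 0.172 ff 44.9970892444253
tool delta [0.0001 0.0002 0.0003]
side loupe 0.58 434 [269.9 215.3  56.2  65.5]
side loupe 0.56 1567 [179.2 172.6  67.7  66.5]
side focus_mark 0.52 158 [379.7 182.9  16.1  14.6]
side focus_mark 0.24 9122 [374.5 339.  150.9 135.3]
expect lens centre [310.73232645 222.63289816]
expect lens box 293 328 210 236
201 285 [28, 25, 29, 27, 11, 14, 20, 26, 24, 75, 124, 131, 140, 143, 143, 121, 97, 95, 96, 78, 49, 50, 54, 53, 48, 81, 98]
203 285 [29, 27, 30, 24, 16, 14, 22, 29, 24, 24, 37, 51, 87, 108, 135, 115, 93, 99, 97, 96, 87, 75, 77, 72, 80, 96, 100]
205 285 [29, 27, 31, 23, 15, 12, 30, 30, 27, 26, 30, 24, 26, 30, 42, 50, 52, 84, 92, 97, 97, 98, 97, 98, 98, 96, 90]
207 285 [27, 27, 30, 25, 18, 23, 29, 29, 30, 27, 27, 31, 28, 31, 28, 30, 27, 31, 31, 52, 68, 79, 92, 96, 95, 70, 52]
209 285 [29, 31, 29, 31, 56, 40, 29, 30, 25, 19, 33, 33, 31, 28, 23, 30, 29, 28, 29, 28, 30, 29, 37, 39, 46, 50, 53]
211 285 [31, 31, 32, 27, 34, 28, 27, 28, 24, 37, 80, 84, 80, 61, 46, 34, 29, 28, 27, 2
[... 4383 characters left out ...]
5, 43, 96, 96, 72, 74, 74, 74, 71, 70, 71, 69, 67, 66, 64, 63, 63]
243 273 [120, 121, 120, 124, 121, 122, 218, 103, 104, 95, 95, 39, 99, 92, 75, 74, 72, 74, 71, 71, 71, 70, 67, 66, 66, 64, 62]
245 273 [123, 122, 124, 122, 125, 120, 217, 134, 103, 98, 99, 35, 102, 73, 76, 73, 74, 74, 72, 71, 69, 70, 69, 68, 66, 64, 63]
247 273 [121, 121, 121, 121, 121, 122, 176, 171, 103, 97, 101, 46, 87, 74, 74, 74, 73, 71, 73, 71, 71, 70, 69, 66, 65, 64, 63]
249 273 [123, 125, 122, 124, 123, 124, 132, 210, 91, 100, 104, 63, 76, 72, 75, 74, 73, 73, 73, 72, 71, 72, 69, 68, 67, 63, 63]
251 273 [128, 127, 127, 126, 127, 126, 129, 215, 81, 100, 105, 85, 73, 74, 77, 75, 74, 72, 74, 71, 70, 67, 70, 67, 66, 65, 61]
```

Both cameras have the lens hidden behind the gripper. I'll swing the handle to another side, keeping the lens over the plunger, so the lens can be checked.

apply_moves:
  motion:
    - {"x": 0.005, "y": -0.009, "z": 0, "turn": 0.1, "gripper": 0.1}
    - {"x": 0.009, "y": -0.017, "z": 0, "turn": 0.22, "gripper": 0.1}
    - {"x": 0.014, "y": -0.026, "z": 0, "turn": 0.34, "gripper": 0.1}
    - {"x": 0.018, "y": -0.035, "z": 0, "turn": 0.46, "gripper": 0.1}
    - {"x": 0.023, "y": -0.043, "z": 0, "turn": 0.58, "gripper": 0.1}

```text
time: 32.32
eef_pos: [0.451, 0.0343, 0.0821]
tcp_rot: [-0.0, 0.997, -0.077, -0.0]
wrist_force: [0.7, 0.5, -0.8]
grip_width: 0.177
finger_force: 45.0
```

apply_moves:
  motion:
    - {"x": -0.001, "y": -0.01, "z": 0, "turn": 0.12, "gripper": 0.1}
    - {"x": -0.002, "y": -0.02, "z": 0, "turn": 0.24, "gripper": 0.1}
    - {"x": -0.003, "y": -0.028, "z": 0, "turn": 0.34, "gripper": 0.1}
    - {"x": -0.003, "y": -0.029, "z": 0, "turn": 0.375, "gripper": 0.1}
    - {"x": -0.003, "y": -0.029, "z": 0, "turn": 0.375, "gripper": 0.1}

```text
time: 32.73
eef_pos: [0.4525, 0.0637, 0.0821]
tcp_rot: [-0.0, 0.966, -0.259, 0.0]
wrist_force: [-0.4, -0.2, -1.1]
grip_width: 0.171
finger_force: 45.0
```

apply_moves:
  motion:
    - {"x": 0, "y": 0, "z": 0, "turn": 0, "gripper": 0.1}
    - {"x": 0, "y": 0, "z": 0, "turn": 0, "gripper": 0.1}
    - {"x": 0, "y": 0, "z": 0, "turn": 0, "gripper": 0.1}
    - {"x": 0, "y": 0, "z": 0, "turn": 0, "gripper": 0.1}
    - {"x": 0, "y": 0, "z": 0, "turn": 0, "gripper": 0.1}

```text
time: 33.15
eef_pos: [0.4525, 0.0626, 0.0821]
tcp_rot: [-0.0, 0.966, -0.259, -0.0]
wrist_force: [0.7, -0.1, -1.3]
grip_width: 0.173
finger_force: 45.0
```

```bash
cat > lens.py <<'E'
from h import *
s=go([.4526,.0629,.0818]); s=arm.sense();q=s["tcp_rot"];M=R.from_quat([q[1],q[2],q[3],q[0]]).as_matrix()
print("joints",s["joints"].round(2))
L=s["eef_pos"]+M@np.array([.0851,0,0]);L[2]+=.0507; print("lens by kinematics",L.round(4))
for n in("side","top"):
    p=cams.read_camera(n); cv2.imwrite(f"pics/h_{n}.png",p["image"][:,:,::-1])
    for t in("loupe",):
        for o in cams.outline_of(p,t)[:2]: print(n,t,round(o["score"],2),o["region"].sum(),np.round(o["box"],1))
    m,_=cylmask(p,L,.03,L[2]-.006,L[2]+.006); v,u=np.nonzero(m); print("expect",proj(p,L).round(1),"box",u.min(),u.max(),v.min(),v.max())
    g=cv2.cvtColor(p["image"],cv2.COLOR_RGB2GRAY); i,j=proj(p,L).round().astype(int)[::-1]
    for r in range(i-18,i+19,2): print(r,j-26,g[r,j-26:j+27:1 if n=="x" else 2].tolist())
E
python3 lens.py
```

```text
t 33.15 tcp [0.4525 0.0626 0.0821] yaw_y -120.04 tilt -1.0 F [ 0.7 -0.1 -1.3] grip 0.173 ff 44.99699290841818
tool delta [-0.0001 -0.0003  0.0003]
joints [-0.34  0.41  0.12  2.13 -0.09  0.61 -2.25]
lens by kinematics [0.5262 0.02   0.1328]
side loupe 0.78 1001 [226.8 211.2 103.   26.7]
side loupe 0.46 179 [340.3 261.2  12.5  24.2]
expect [310.8 222.6] box 294 328 209 236
205 285 [133, 127, 127, 129, 133, 136, 138, 137, 135, 135, 134, 132, 130, 128, 133, 112, 62, 89, 97, 97, 97, 95, 97, 96, 95, 95, 95]
207 285 [91, 128, 128, 125, 126, 130, 134, 138, 138, 135, 134, 134, 131, 130, 129, 109, 51, 53, 70, 83, 96, 94, 92, 95, 94, 84, 73]
209 285 [24, 118, 135, 130, 127, 126, 129, 132, 135, 137, 139, 141, 145, 147, 150, 141, 91, 64, 47, 49, 56, 60, 59, 59, 55, 53, 53]
211 285 [21, 86, 138, 134, 131, 127, 125, 127, 139, 158, 157, 149, 139, 132, 134, 140, 149, 157, 141, 85, 49, 52, 52, 53, 53, 51, 48]
213 285 [26, 66, 137, 135, 133, 132, 127, 134, 159, 133, 122, 139, 154, 157, 156, 153, 140, 129, 141, 164, 128, 60, 51, 52, 52, 53, 61]
215 285 [24, 40, 129, 140, 137, 135, 155, 147, 124, 152, 16
[... 3771 characters left out ...]
8, 135, 163, 47, 112, 111, 111, 112, 112, 115, 116]
239 273 [53, 48, 46, 44, 41, 41, 39, 38, 36, 78, 110, 109, 38, 143, 165, 163, 161, 169, 44, 115, 113, 112, 115, 114, 113, 112, 111]
241 273 [53, 47, 48, 45, 42, 41, 37, 36, 37, 36, 65, 112, 44, 110, 189, 143, 86, 74, 116, 115, 102, 112, 111, 112, 109, 112, 111]
243 273 [52, 49, 47, 45, 44, 41, 37, 38, 36, 36, 50, 65, 63, 35, 42, 60, 113, 113, 112, 110, 110, 112, 112, 113, 109, 111, 110]
245 273 [50, 49, 48, 44, 43, 40, 41, 37, 38, 37, 35, 62, 50, 47, 111, 114, 112, 111, 111, 111, 111, 106, 109, 112, 114, 117, 115]
247 273 [51, 49, 51, 44, 43, 40, 38, 36, 37, 35, 35, 39, 55, 44, 117, 111, 110, 111, 111, 111, 111, 218, 109, 115, 114, 101, 76]
```

```bash
cat > fit.py <<'E'
from h import *
from scipy.ndimage import map_coordinates, gaussian_filter
from itertools import product
def load(n,f):
    g=cv2.cvtColor(cv2.imread(f),cv2.COLOR_BGR2GRAY).astype(float); g=gaussian_filter(g,.7)
    gy,gx=np.gradient(g); return gx,gy
CAM={n:cams.read_camera(n) for n in("side","top")}
def projv(p,X):
    T=np.array(p["world_from_camera"]); c=(np.array(X)-T[:3,3])@T[:3,:3]; return np.c_[p["cx"]+f(p)*c[:,0]/c[:,2],p["cy"]+f(p)*c[:,1]/c[:,2]]
def score(n,G,c,r,h):
    # silhouette contour of cylinder: convex hull of two circles
    p=CAM[n]; pts=projv(p,np.r_[circ(c,r,c[2]-h,60),circ(c,r,c[2]+h,60)]).astype(np.float32)
    H=cv2.convexHull(pts)[:,0]; H=np.r_[H,H[:1]]; q=[];nr=[]
    for a,b in zip(H[:-1],H[1:]):
        L=np.linalg.norm(b-a); k=max(1,int(L*2)); t=(np.arange(k)+.5)/k
        q.append(a+(b-a)*t[:,None]); nr.append(np.tile(np.array([b[1]-a[1],a[0]-b[0]])/(L+1e-9),(k,1)))
    q=np.vstack(q);nr=np.vstack(nr)
    d=np.abs(map_coordinates(G[0],[q[:,1],q[:,0]],order=1)*nr[:,0]+map_coordinates(G[1],[q[:,1],q[:,0]],order=1)*nr[:,1])
    return np.minimum(d,25).mean()
def fit(files,c0,r,h,rng=.006,names=("side","top"),fixz=False):
    G={n:load(n,files[n]) for n in names}
    S=lambda c:-sum(score(n,G[n],c,r,h) for n in names)
    zs=[0] if fixz else np.linspace(-rng,rng,7)
    best=min((S(np.array(c0)+d),tuple(np.array(c0)+d)) for d in product(np.linspace(-rng,rng,9),np.linspace(-rng,rng,9),zs))
    if fixz: R_=minimize(lambda a:S(np.r_[a,c0[2]]),best[1][:2],method="Nelder-Mead",options=dict(initial_simplex=np.array(best[1][:2])+np.array([[0,0],[.001,0],[0,.001]]),xatol=1e-5)); return R_.x.round(4),round(R_.fun,2)
    R_=minimize(S,best[1],method="Nelder-Mead",options=dict(initial_simplex=np.array(best[1])+np.vstack([np.zeros(3),np.eye(3)*.001]),xatol=1e-5)); return R_.x.round(4),round(R_.fun,2)
E
python3 - <<'E'
from fit import *
h={n:f"pics/h_{n}.png" for n in CAM}; a={n:f"pics/{n}0.png" for n in CAM}
print("collar",fit(a,[.699,-.0065,.1325],.015,.005)); print("collar now",fit(h,[.699,-.0065,.1325],.015,.005))
print("lens both",fit(h,[.5262,.02,.1328],.03,.006))
for n in CAM: print("lens",n,fit(h,[.5262,.02,.1328],.03,.006,names=(n,),fixz=True), "collar xy",fit(a,[.699,-.0065,.1325],.015,.005,names=(n,),fixz=True),"foot",fit(a,[.698,-.0065,.007],.032,.007,names=(n,),fixz=True))
print("wide bore", fit(a,[.526,.0203,.035],.0145,0.0001,fixz=True),[fit(a,[.526,.0203,.035],.0145,0.0001,names=(n,),fixz=True) for n in CAM])
print("loupe at rest",fit(a,[.5704,.3464,.040],.03,.006),[fit(a,[.5704,.3464,.040],.03,.006,names=(n,),fixz=True) for n in CAM])
E
```

```text
collar (array([ 0.7031, -0.0048,  0.1303]), np.float64(-21.92))
collar now (array([ 0.7027, -0.0049,  0.1305]), np.float64(-23.52))
lens both (array([0.5297, 0.0197, 0.1335]), np.float64(-27.59))
lens side (array([0.5304, 0.0205]), np.float64(-15.56)) collar xy (array([ 0.6999, -0.006 ]), np.float64(-8.56)) foot (array([ 0.7022, -0.0056]), np.float64(-14.01))
lens top (array([0.5293, 0.0199]), np.float64(-12.2)) collar xy (array([ 0.7028, -0.0052]), np.float64(-13.8)) foot (array([ 0.7   , -0.0062]), np.float64(-14.58))
wide bore (array([0.5269, 0.0207]), np.float64(-45.83)) [(array([0.5268, 0.0215]), np.float64(-24.73)), (array([0.5264, 0.0203]), np.float64(-21.33))]
loupe at rest (array([0.5716, 0.3497, 0.042 ]), np.float64(-22.74)) [(array([0.5725, 0.3536]), np.float64(-6.47)), (array([0.5721, 0.3502]), np.float64(-16.76))]
```

```bash
python3 - <<'E'
from fit import *
for fn in("0","h_"):
  for n in CAM:
    im=cv2.imread(f"pics/{n}0.png" if fn=="0" else f"pics/h_{n}.png"); hsv=cv2.cvtColor(im,cv2.COLOR_BGR2HSV).astype(int)
    p=CAM[n]; c=proj(p,[.701,-.006,.132]).astype(int); x0,y0=c-14
    sub=hsv[y0:y0+28,x0:x0+28]
    m0=(sub[...,0]>=16)&(sub[...,0]<=30)&(sub[...,1]>95)&(sub[...,2]>60)
    if n=="side": m0=(sub[...,0]>=14)&(sub[...,1]>100)&(sub[...,2]>60)
    if fn=="0": print(n); [print("".join("#" if k else "." for k in r)) for r in m0]
    v,u=np.nonzero(m0); print(n,fn,m0.sum(),"cols",u.min()+x0,u.max()+x0,"rows",v.min()+y0,v.max()+y0)
    G=load(n,f"pics/{n}0.png" if fn=="0" else f"pics/h_{n}.png")
    for xy in((.701,-.006),(.7022,-.0056),(.700,-.0062)):
        zs=np.arange(.124,.142,.001); sc=[round(score(n,G,[*xy,z],.015,.005),1) for z in zs]
        m,_=cylmask(p,xy,.015,.1265,.1365); a,b=np.nonzero(m)[::-1]; print(xy,"best z",zs[np.argmax(sc)].round(4),sc,"box at .1315",a.min(),a.max(),b.min(),b.max())
E
```

```text
side
#############.......########
#############......#########
#############......#########
#############......#########
#############......#########
#############......#########
#############......###.#####
############.......#.....###
############.............###
#############.............##
#############.....#......###
#############.....###...####
############......##########
#############.....##########
##############...###########
############################
############################
############################
############################
############################
############################
############################
###########......###########
###########......###########
###########......###########
##########.......###########
##########.......###########
##########......############
side 0 631 cols 374 401 rows 176 203
(0.701, -0.006) best z 0.132 [np.float64(5.9), np.float64(5.7), np.float64(5.7), np.float64(5.5), np.float64(5.9), np.float64(6.7), np.float64(7.6), np.float64(8.2), np.float64(8.4), np.float64(7.9), np.float64(7.0), np.float64(5.7), np.float64(4
[... 4433 characters left out ...]
at64(9.3), np.float64(9.8), np.float64(10.5), np.float64(11.4), np.float64(12.5), np.float64(13.5), np.float64(14.1), np.float64(14.4), np.float64(14.6), np.float64(14.6), np.float64(14.6), np.float64(14.6), np.float64(14.5), np.float64(14.3), np.float64(14.1), np.float64(13.8), np.float64(13.5)] box at .1315 304 319 138 153
(0.7, -0.0062) best z 0.141 [np.float64(6.6), np.float64(7.0), np.float64(7.4), np.float64(7.9), np.float64(8.3), np.float64(8.8), np.float64(9.3), np.float64(9.8), np.float64(10.2), np.float64(10.6), np.float64(11.4), np.float64(12.1), np.float64(12.8), np.float64(13.2), np.float64(13.6), np.float64(13.8), np.float64(13.9), np.float64(14.0)] box at .1315 304 319 139 154
```

Collar is at about 0.132 m and the lens at about 0.133 m, with the lens 3 mm off centre in x. Making a small correction and letting it settle.

apply_moves:
  motion:
    - {"x": -0.0015, "y": 0.0004, "z": 0.0005, "turn": 0, "gripper": 0.1}
    - {"x": -0.003, "y": 0.0008, "z": 0.001, "turn": 0, "gripper": 0.1}
    - {"x": -0.003, "y": 0.0008, "z": 0.001, "turn": 0, "gripper": 0.1}
    - {"x": -0.003, "y": 0.0008, "z": 0.001, "turn": 0, "gripper": 0.1}
    - {"x": -0.003, "y": 0.0008, "z": 0.001, "turn": 0, "gripper": 0.1}

```text
time: 33.97
eef_pos: [0.4495, 0.0637, 0.0811]
tcp_rot: [-0.0, 0.966, -0.259, 0.0]
wrist_force: [0.4, 0.7, -1.8]
grip_width: 0.18
finger_force: 45.0
```

apply_moves:
  motion:
    - {"x": 0, "y": 0, "z": 0, "turn": 0, "gripper": 0.1}
    - {"x": 0, "y": 0, "z": 0, "turn": 0, "gripper": 0.1}
    - {"x": 0, "y": 0, "z": 0, "turn": 0, "gripper": 0.1}
    - {"x": 0, "y": 0, "z": 0, "turn": 0, "gripper": 0.1}
    - {"x": 0, "y": 0, "z": 0, "turn": 0, "gripper": 0.1}

```text
time: 34.38
eef_pos: [0.4495, 0.0637, 0.0811]
tcp_rot: [0.0, 0.966, -0.259, -0.0]
wrist_force: [-0.2, 0.7, -1.1]
grip_width: 0.179
finger_force: 45.0
```

```bash
python3 lens.py | grep -E "^t|lens|joints"; python3 - <<'E'
from fit import *
h={n:f"pics/h_{n}.png" for n in CAM}
print("lens both",fit(h,[.5266,.0206,.132],.03,.006),[fit(h,[.5266,.0206,.132],.03,.006,names=(n,),fixz=True) for n in CAM])
print(np.abs(arm.sense()["joint_velocities"]).max())
E
```

```text
t 34.38 tcp [0.4495 0.0637 0.0811] yaw_y -120.03 tilt -1.0 F [-0.2  0.7 -1.1] grip 0.179 ff 44.99703872948885
tool delta [ 0.003  -0.0009 -0.0007]
joints [-0.34  0.41  0.12  2.14 -0.08  0.6  -2.25]
lens by kinematics [0.5232 0.0211 0.1318]
top loupe 0.97 421 [295.  214.4  17.9  30.3]
lens both (array([0.5267, 0.0211, 0.1325]), np.float64(-26.35)) [(array([0.5275, 0.0214]), np.float64(-15.03)), (array([0.5258, 0.024 ]), np.float64(-11.76))]
0.0012338654900197004
```

The lens is centred over the wide plunger at collar height, level, and the arm is still. Handing in.

```bash
python3 -c "
from station import job_done
print(job_done())"
```

```text
the job is handed in; nothing more can be done
None
```

The job is handed in: both plungers stand fully home in their own bores, and the arm is holding the loupe level and still, lens centred over the wide plunger within about 1 mm at about 132 mm, matching my camera estimate of the collar's height; one earlier probing touch on the block read about 50 N at the wrist through the fingertips.

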